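# Line up rosette blocks in the tilting tray and back the row with a batten

### The arm

A 6-joint arm with a two-finger parallel gripper is mounted at the origin on the work surface. World frame = base frame: x ahead of the robot, y to its left, z up, the work surface at z = 0. Lengths are in m, angles in rad, forces in N, time in s.
With the tool pointing down it reaches from about 0.35 to 0.775 m from the base axis. Payload 7.3 kg.
Tool frame: the origin (TCP) lies on the centre line of the jaws, within the pads' length; the fingertips stand 25 mm ahead of it and the grasp point (between the pads) lies 6 mm ahead of it; z points along the fingers, y is the direction in which the jaws open and shut (so a half turn about z gives the same grasp; the last joint's range is limited). The gripper opens to 92 mm and grips with 3 to 60 N. Pads are 19 mm wide; open, the fingers measure 130 mm over their backs; the gripper's body (75 mm by 190 mm) begins 47 mm behind the grasp point.
Start: joints at [-1.425, 0.342, 1.524, -0, 1.275, -0.146], TCP at [0.151, -0.503, 0.218] pointing down, gripper open.
Joint ranges: [-2.53, 2.53], [-0.77, 2.02], [0.04, 2.7], [-1, 4.14], [0.28, 2.66], [-3.11, 3.11]. Speed limits (rad/s): [2.57, 2.57, 3.14, 3.14, 3.14, 3.14].

### API

Orientations are given as a unit quaternion [x, y, z, w].
In Python, from plant import robot gives the robot as it stands.
- The arm moves only by the tool apply_moves, never from a script. Its argument "increments" is a list of rows, each an object with "translation": the shift along the tool's x, y, z in mm, a list of three; "turn": the turn, a rotation vector about the tool's x, y, z in rad, a list of three. In form: [{"translation": [tx, ty, tz], "turn": [wx, wy, wz]}, ...]. A call has 1 to 12 rows; each row is the pose to reach, as a shift and turn from the pose commanded when the call began, along the tool's axes at that moment; what a row does not reach only later rows make up. A row lasts 1/8 s, in which the tool goes at most 62.5 mm and 10.7 degrees, less where a joint would pass 70% of its speed; a pose out of reach is approached as far as the arm can. A call with a gripper value outside its range is refused whole. "fingers" is the finger opening in mm, from 0 to 91.8, set as the call begins (left out, the last holds). The fingers move at their own pace and stop on an object; "grip_force" is the grip in N (left out, the last holds). Time passes only in rows, so rows that repeat a pose let the fingers close. It gives the time, the measured TCP pose, the force and the opening at its end, in the units of the state.
- robot.sense(): the state, without advancing time (a new reading comes with each control period).
- robot.snapshot(name): name is "scene" or "top" or "wrist"; returns the picture (420x560x3 uint8, red, green, blue); there is no depth.
- robot.camera_info(name): a dict with "vfov" (degrees; the focal length in pixels is half the picture's height over the tangent of half this angle, whatever the lens; pixels are square), "cx", "cy" (the principal point, pixels), "T" (4x4, takes a point from camera to world coordinates). Camera axes: x right, y up, looking along -z (the intrinsics and any distortion apply to the point x, -y, -z); pixel columns grow to the right and rows downward; lengths in m; the calibration is good to about 2 mm. A picture is of the moment at which its call begins: read the wrist's pose just before it. camera_info takes no time and is no camera call; for the wrist camera it gives the pose at the moment of the call.
- robot.finish_job(): hands the job in, once; it reports no verdict.
The state is a dict: "time": time; "joint_pos": joint angles; "joint_velocities": joint speeds; "joint_torque": joint torques, N m; "position": TCP position; "orientation": TCP orientation; "contact_force": force on the tool from outside, world axes, zero at the start; "torque": the same for the moment, N m; "finger_gap": finger opening in m.
Only numpy, scipy, OpenCV 4.12 (cv2) and the standard library are available. Lean on these libraries where they do the work, as an engineer would, in place of code of your own. Each camera call takes 0.05 s, during which the arm holds its last target. There are 200 camera calls.

### The job

Make up a row of rosette blocks for gluing: drop the stray offcut from the tilting tray into the offcuts box, put every loose rosette block into the tray, and tip the tray up by its handle so that all the blocks slide down together into one single row, flat against the fence. Draw the batten out of the stand and leave it lying in the tray along the row, close against the backs of the blocks and roughly centred along the fence, with the tray lowered flat again. Leave the other things on the bench where they are.

Things in the scene. Friction and masses are not known exactly. Their poses are not given: they have to be found in the camera images.
- tray (a joint): tilt of the shallow wooden tray on its base board: 0 = flat, grows as its near (handle) edge is lifted, stop at 0.75 rad. Hinged under its far edge, below the fence; the hinge is damped: let go, the tray sinks flat in about a second. About 0.5 kg, 3 to 5 N at the handle. Waxed: wood slides on it from 0.16 to 0.24 rad of tilt on; steeper (0.6) turns crooked blocks flush.
- fence (a point): middle of the fence's inner face, at floor level, moving with the tray. The fence is the wall on the far edge, 24 mm high. x points into the fence, y left along it, z up. Tray inside: x 0 to -200, y -155 to 155 mm, ends 14 mm and near lip 10 mm high (10 to 12 thick). Hinge axis: along y through x 16, z -10 mm. Tray floor 28 mm above the bench when flat.
- handle (a point): middle of the tray's handle, axes as the fence's: a round wooden bar 14 mm thick, 130 mm long along y, brackets 58 mm either side, 35 mm clear of the tray's near edge; at x = -252, z = 20 mm in the fence's frame, 48 mm above the bench when flat, free below. Held lightly, it turns between the fingers.
- batten: plain straight wooden strip 250 x 14 x 20 mm, 45 g, standing in a pocket of the stand. Origin at its centre, x along its length (+x end up at the start), y across the 14 mm, z across the 20 mm. Leans 20 degrees to the left (towards the tray); its lower 90 mm are in the pocket (22 x 28 mm inside): draw it about 100 mm along its length to free it.
- stand: fixed leaning two-pocket stand right of the tray: foot 130 x 120 x 14 mm, pockets leaning 20 degrees towards its +y, mouths about 110 mm above the bench. The far pocket (larger x) holds the batten; in the near one, 52 mm from the batten, a gouge handle stands 16 mm out of the mouth and stays there. Origin at the centre of the foot's underside.
- offcut: a leftover offcut of moulding, 80 x 24 x 16 mm, lying in the tray near its near lip. Origin at the centre of its underside, x along its length.
- offcut_box: the open plywood box for offcuts, fixed on the bench, outside 150 (x) x 120 (y) x 60 mm high, walls 6 mm. Origin at the centre of its underside.
- block1: a square rosette block of light wood, 40 x 40 x 18 mm, 22 g, a rosette carved on top. Origin at the centre of its underside, z up, x and y along its sides. It starts lying loose in the tray; it may be absent (None).
- block2: a square rosette block of light wood, 40 x 40 x 18 mm, 22 g, a rosette carved on top. Origin at the centre of its underside, z up, x and y along its sides. It starts lying loose in the tray; it may be absent (None).
- block3: a square rosette block of light wood, 40 x 40 x 18 mm, 22 g, a rosette carved on top. Origin at the centre of its underside, z up, x and y along its sides. It starts on the bench left of the tray; it may be absent (None).
- block4: a square rosette block of light wood, 40 x 40 x 18 mm, 22 g, a rosette carved on top. Origin at the centre of its underside, z up, x and y along its sides. It starts on the bench left of the tray; it may be absent (None).
- block5: a square rosette block of light wood, 40 x 40 x 18 mm, 22 g, a rosette carved on top. Origin at the centre of its underside, z up, x and y along its sides. It starts on the bench left of the tray; it may be absent (None).
- block6: a square rosette block of light wood, 40 x 40 x 18 mm, 22 g, a rosette carved on top. Origin at the centre of its underside, z up, x and y along its sides. It starts on the bench left of the tray; it may be absent (None).
- gouge: bystander, leave where it is: a gouge with turned handle, about 225 mm long, lying on the bench near the robot
- chisel: bystander, leave where it is: a chisel, about 220 mm long, lying at the far left
- tape: bystander, leave where it is: a black and green tape measure, 66 x 36 x 60 mm, near the robot on the left
- glue: bystander, leave where it is: a white glue bottle, 54 mm in diameter, 130 mm high, standing beyond the blocks
- tea_glass: bystander, leave where it is: a small glass, 85 mm high, on the right near the robot
- sanding_block: bystander, leave where it is: a cork sanding block, 100 x 60 x 35 mm, beyond the tray on the right

How it is judged:
By the outcome, as a careful person would: the job done as asked, in the order asked, and still so for the second after the job is handed in, with the robot touching nothing.
Of block1, block2, block3, block4, block5, block6 only 4 to 6 are there at a start; the rules pass over those that are not, and their reading is None.
At some moment in a run one of block1, block2, block3, block4, block5, block6 may be knocked a few centimetres aside while the robot is not near it.
Once in a run the grip may slacken for a moment while it holds something.
It also fails if it takes over 210 s, if anything falls off the work surface, if the arm or the gripper's body presses on something with over 40 N, if the wrist force passes 120 N, or if a joint passes its speed limit or range.

## Working session

There is one attempt and no reset: what is moved stays moved. The work goes in short steps, Python scripts to look and compute and a tool call to move; the robot and the scene stay as the last step left them, time stands still between calls to the robot, and variables do not carry over. Pictures are saved under pics/ and viewed, about 12 in all and at most 16, crops included, and the job is handed in when it is done.

Besides the shell and the picture viewer there is one more tool, called after "Request:" by a JSON object that holds its "method" and its "body", one argument or row to a line. apply_moves: Moves the arm, as the interface text tells. Its arguments: {"type":"object","properties":{"increments":{"type":"array"},"fingers":{"type":"number"},"grip_force":{"type":"number"}},"required":["increments"]}

```bash
ls; mkdir -p pics
python3 - <<'E'
from plant import robot
import cv2,numpy as np
np.set_printoptions(precision=4,suppress=True)
print(robot.sense())
for n in("scene","top"):
    im=robot.snapshot(n); cv2.imwrite(f"pics/{n}0.png",im[:,:,::-1]); print(n,robot.camera_info(n))
print(robot.camera_info("wrist"))
E
```

```text
pics
{'time': 0.0, 'joint_pos': array([-1.425 ,  0.3427,  1.525 , -0.    ,  1.2754, -0.146 ]), 'joint_velocities': array([ 0.0001, -0.0001, -0.0016, -0.0008,  0.0002,  0.0003]), 'joint_torque': array([ -0.0015, -43.1252, -24.422 ,   0.0717,   0.0562,  -0.0001]), 'position': array([ 0.151 , -0.5024,  0.2168]), 'orientation': array([ 0.9894,  0.1454, -0.    , -0.0008]), 'contact_force': array([ 0.1714,  0.6552, -0.6239]), 'torque': array([-0.0082, -0.0108, -0.0226]), 'finger_gap': 0.09158542757116307}
scene {'vfov': 49.18620200569827, 'cx': 287.7917432664737, 'cy': 209.3322383756223, 'T': array([[-0.557 , -0.6031,  0.571 ,  1.2103],
       [ 0.8305, -0.4059,  0.3814,  0.4534],
       [ 0.0018,  0.6867,  0.727 ,  0.9817],
       [ 0.    ,  0.    ,  0.    ,  1.    ]])}
top {'vfov': 49.166193059370286, 'cx': 276.74006523390347, 'cy': 208.06157127928591, 'T': array([[-0.0207,  0.9917, -0.1269,  0.3245],
       [-0.9995, -0.0234, -0.0199,  0.0064],
       [-0.0227,  0.1264,  0.9917,  1.581 ],
       [ 0.    ,  0.    ,  0.    ,  1.    ]])}
{'vfov': 66.65281727041749, 'cx': 284.73495920233404, 'cy': 208.44867983770345, 'T': array([[ 0.2871,  0.9275,  0.2395,  0.215 ],
       [-0.9579,  0.2786,  0.0692, -0.4828],
       [-0.0026, -0.2493,  0.9684,  0.3852],
       [ 0.    ,  0.    ,  0.    ,  1.    ]])}
```

Run:
```python
import cv2
a=cv2.imread("pics/top0.png");b=cv2.imread("pics/scene0.png")
cv2.imwrite("pics/top0b.png",cv2.resize(a,None,fx=1.42,fy=1.42,interpolation=cv2.INTER_CUBIC))
```

```text
(no output)
```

View pics/top0b.png

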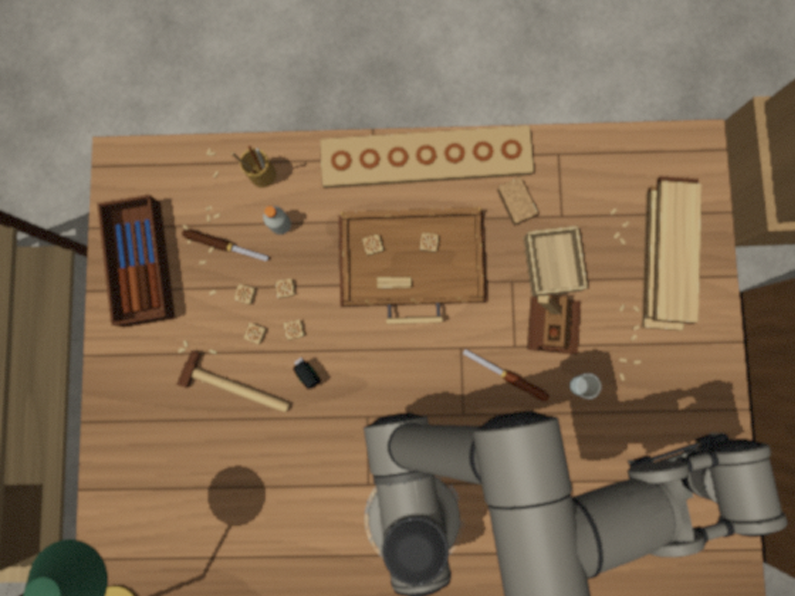

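View pics/scene0.png

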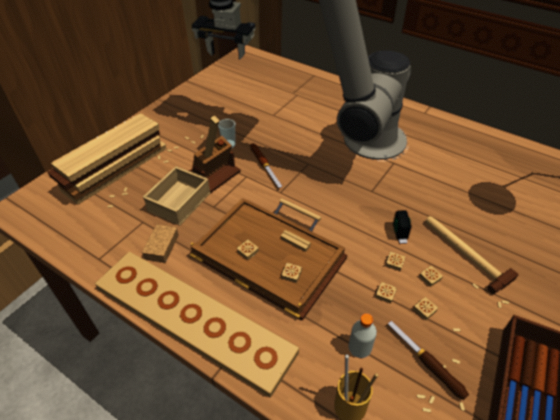

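```bash
cat > h.py <<'E'
from plant import robot
import numpy as np, cv2
from scipy.spatial.transform import Rotation as R
np.set_printoptions(precision=4,suppress=True)
def w(ci,u,v,z,H=420):
    f=H/2/np.tan(np.radians(ci["vfov"])/2); T=ci["T"]
    d=T[:3,:3]@np.array([(u-ci["cx"])/f,-(v-ci["cy"])/f,-1]); o=T[:3,3]
    return o+d*(z-o[2])/d[2]
def pix(ci,p,H=420):
    f=H/2/np.tan(np.radians(ci["vfov"])/2); T=ci["T"]
    c=T[:3,:3].T@(np.asarray(p)-T[:3,3]); return np.array([ci["cx"]+f*c[0]/-c[2],ci["cy"]-f*c[1]/-c[2]])
def down(yaw): # tool z down, tool x at yaw in world
    return R.from_euler('z',yaw)*R.from_quat([1,0,0,0])
def inc(p,Rt,s=None):
    s=s or robot.sense(); R0=R.from_quat(s["orientation"])
    t=R0.inv().apply(np.asarray(p)-s["position"])*1000; r=(R0.inv()*Rt).as_rotvec()
    print("t",t.round(1),"turn",r.round(3)); return t,r
def snap(name,fn,box=None,k=1):
    ci=robot.camera_info(name); im=robot.snapshot(name)[:,:,::-1]; np.save(f"pics/{fn}.npy",im); import pickle; pickle.dump(ci,open(f"pics/{fn}.pkl","wb"))
    if box: im=im[box[1]:box[3],box[0]:box[2]]
    cv2.imwrite(f"pics/{fn}.png",cv2.resize(im,None,fx=k,fy=k,interpolation=cv2.INTER_CUBIC)); return ci
def ci(fn):
    import pickle; return pickle.load(open(f"pics/{fn}.pkl","rb"))
E
python3 - <<'E'
from h import *
c=robot.camera_info("top")
for n,u,v,z in[("far left",340,211,.052),("far right",485,211,.052),("near left",341,305,.038),("near right",486,303,.038),("handle L",388,320,.055),("handle R",444,320,.055),("offcut",394,282,.044),("b1",373,244,.046),("b2",429,242,.046),("b3",245,294,.018),("b4",285,288,.018),("b5",255,332,.018),("b6",293,328,.018),("box",556,260,.06),("batten top",545,299,.2)]:
    print(n,w(c,u/1.42,v/1.42,z))
inc([0.42,-0.0,0.36],down(0))
E
```

```text
far left [0.7281 0.1604 0.052 ]
far right [ 0.7189 -0.1878  0.052 ]
near left [0.5018 0.1618 0.038 ]
near right [ 0.4985 -0.1833  0.038 ]
handle L [0.4618 0.0499 0.055 ]
handle R [ 0.4588 -0.0815  0.055 ]
offcut [0.5533 0.0341 0.044 ]
b1 [0.6464 0.0825 0.046 ]
b2 [ 0.6479 -0.0519  0.046 ]
b3 [0.5364 0.3974 0.018 ]
b4 [0.5488 0.2998 0.018 ]
b5 [0.4434 0.3724 0.018 ]
b6 [0.451  0.2804 0.018 ]
box [ 0.5941 -0.3489  0.06  ]
batten top [ 0.4859 -0.2886  0.2   ]
t [ 402.2 -404.  -142.5] turn [-0.001  0.     0.292]
```

Run:
```python
from h import *
inc([0.50,-0.0,0.36],down(0))
```

```text
t [ 478.8 -381.  -142.5] turn [-0.001  0.     0.292]
```

Request:
{"method": "apply_moves", "body": {
  "increments": [
    {"translation": [0,0,-62],"turn": [0,0,0]},
    {"translation": [0,0,-124],"turn": [0,0,0]},
    {"translation": [479,-381,-142],"turn": [0,0,0.292]},
    {"translation": [479,-381,-142],"turn": [0,0,0.292]},
    {"translation": [479,-381,-142],"turn": [0,0,0.292]},
    {"translation": [479,-381,-142],"turn": [0,0,0.292]},
    {"translation": [479,-381,-142],"turn": [0,0,0.292]},
    {"translation": [479,-381,-142],"turn": [0,0,0.292]},
    {"translation": [479,-381,-142],"turn": [0,0,0.292]},
    {"translation": [479,-381,-142],"turn": [0,0,0.292]},
    {"translation": [479,-381,-142],"turn": [0,0,0.292]},
    {"translation": [479,-381,-142],"turn": [0,0,0.292]}
  ]
}}

```text
time: 1.6
position: [0.501, 0.0022, 0.3592]
orientation: [1.0, 0.001, -0.0, -0.0]
contact_force: [0.3, 0.1, 0.6]
finger_gap: 0.092
```

Run:
```python
from h import *
s=robot.sense();print(s["time"],s["position"],s["orientation"],s["contact_force"])
snap("wrist","w1",k=1.42)
```

```text
1.6 [0.501  0.0022 0.3592] [ 1.      0.0006 -0.0003 -0.    ] [0.2543 0.1096 0.5949]
```

View pics/w1.png

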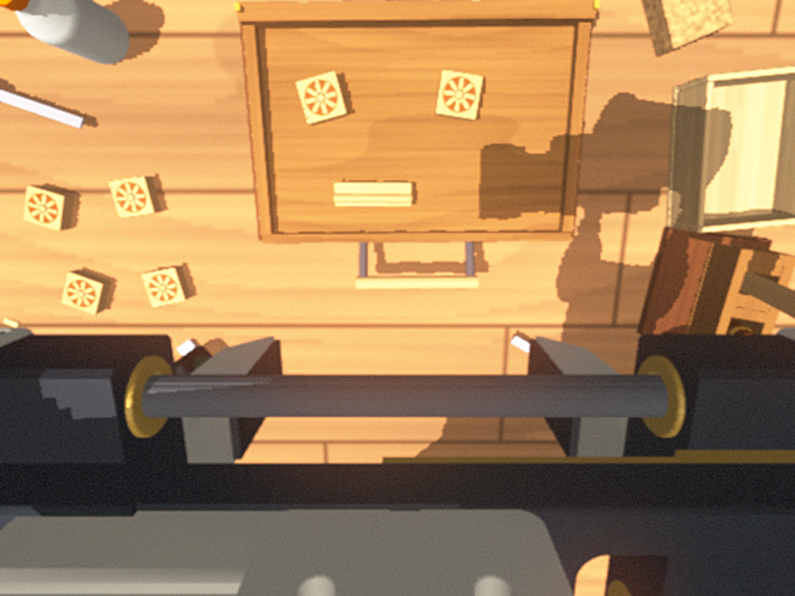

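Run:
```python
from h import *
im=np.load("pics/w1.npy"); k=2.6
a=cv2.resize(im[110:230,0:150],None,fx=k,fy=k,interpolation=cv2.INTER_CUBIC)
b=cv2.resize(im[40:240,430:560],None,fx=k,fy=k,interpolation=cv2.INTER_CUBIC)
d=cv2.resize(im[40:120,200:350],None,fx=k,fy=k,interpolation=cv2.INTER_CUBIC)
o=np.zeros((520,390+338,3),np.uint8);o[:312,:390]=a;o[312:,:390]=d;o[:,390:]=b
cv2.imwrite("pics/m1.png",o)
c=ci("w1")
for n,u,v,z in[("FL floor",265,27,.028),("FR floor",577,25,.028),("NL lip top out",260,240,.038),("NR",575,238,.038),("NL floor",272,233,.028),("NR floor",563,231,.028),("hL",357,283,.048),("hR",478,283,.048),("offc",373,193,.044),("offcL",334,193,.044),("offcR",412,195,.044),("boxFL",674,88,.06),("boxNL",677,230,.06)]: print(n,w(c,u/1.42,v/1.42,z))
```

```text
FL floor [0.7127 0.1409 0.028 ]
FR floor [ 0.7145 -0.1665  0.028 ]
NL lip top out [0.5037 0.1593 0.038 ]
NR [ 0.5061 -0.1807  0.038 ]
NL floor [0.5101 0.1487 0.028 ]
NR floor [ 0.5125 -0.1705  0.028 ]
hL [0.4585 0.0547 0.048 ]
hR [ 0.4585 -0.0765  0.048 ]
offc [0.5535 0.036  0.044 ]
offcL [0.5535 0.0765 0.044 ]
offcR [ 0.5515 -0.0046  0.044 ]
boxFL [ 0.6516 -0.253   0.06  ]
boxNL [ 0.5171 -0.2762  0.06  ]
```

View pics/m1.png

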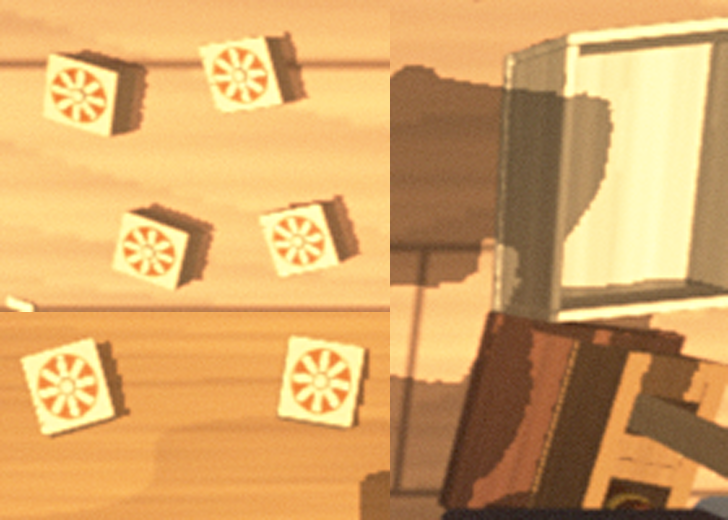

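Run:
```python
from h import *
c=ci("w1")
B={"b3":[(47,54),(119,69),(112,136),(43,112),(78,96)],"b4":[(198,43),(267,36),(286,99),(213,113),(240,76)],"b5":[(125,210),(189,218),(180,290),(113,270),(149,250)],"b6":[(260,217),(325,203),(342,263),(280,278),(300,240)],
"b1":[(22,354),(100,338),(117,417),(42,435),(67,386)],"b2":[(289,336),(365,350),(355,427),(277,412),(321,381)]}
for n,P in B.items():
    tr=n in("b1","b2")
    Q=np.array([w(c,u/2.6+(200 if tr else 0),(v-312)/2.6+40 if tr else v/2.6+110,.046 if tr else .018)[:2] for u,v in P])
    e=np.diff(Q[[0,1,2,3,0]],axis=0); a=np.degrees(np.arctan2(e[:,1],e[:,0]))
    print(n,"mean",Q[:4].mean(0),"rosette",Q[4],"sides",np.linalg.norm(e,axis=1),"yaw",((a+45)%90-45).round(1))
s=robot.sense(); inc([0.5535,0.036,0.030+.15],down(0),s); inc([0.5535,0.036,0.036],down(0),s)
```

```text
b3 mean [0.5374 0.4017] rosette [0.5357 0.4034] sides [0.0423 0.0417 0.0418 0.0355] yaw [-11.9 -16.4 -20.3 -15.6]
b4 mean [0.5493 0.3029] rosette [0.5476 0.3038] sides [0.0418 0.0373 0.0462 0.0412] yaw [ 5.5  9.6 10.5  3.3]
b5 mean [0.4415 0.3755] rosette [0.4398 0.3776] sides [0.0395 0.049  0.0426 0.0417] yaw [ -7.4 -16.1 -18.2 -20.9]
b6 mean [0.446  0.2801] rosette [0.4464 0.2811] sides [0.0428 0.0392 0.042  0.0403] yaw [12.1  8.8 13.7 10. ]
b1 mean [0.6453 0.0842] rosette [0.6456 0.0859] sides [0.0426 0.04   0.0422 0.0415] yaw [10.6 11.3 12.6 11.8]
b2 mean [ 0.6478 -0.0509] rosette [ 0.6481 -0.0506] sides [0.0412 0.0387 0.0432 0.0381] yaw [ -9.5  -5.6 -10.1  -8.6]
t [ 50.4 -28.8 178.7] turn [-0.004 -0.     0.004]
t [ 50.4 -28.3 322.7] turn [-0.004 -0.     0.004]
```

Run:
```python
from h import *
for i in range(2):
    s=robot.sense(); print(s["time"],s["position"],s["orientation"],s["joint_pos"],s["joint_velocities"])
    robot.snapshot("wrist")
c=robot.camera_info("top")
for u in (527,532,580,587): print(w(c,u/1.42,262/1.42,.06))
```

```text
1.65 [0.5032 0.0063 0.3586] [ 1.      0.002   0.0002 -0.0018] [-0.1422  0.2311  1.2956  0.0036  1.615   1.4247] [-0.082  -0.0397  0.0829 -0.026  -0.005  -0.1414]
1.7 [0.5017 0.0037 0.3585] [ 1.      0.0025 -0.0005 -0.0008] [-0.1463  0.2292  1.2986  0.0014  1.6151  1.4194] [-0.0755 -0.038   0.0506 -0.0396  0.0081 -0.0671]
[ 0.591  -0.2807  0.06  ]
[ 0.5907 -0.2925  0.06  ]
[ 0.5879 -0.4048  0.06  ]
[ 0.5875 -0.4212  0.06  ]
```

Request:
{"method": "apply_moves", "body": {
  "increments": [
    {"translation": [53,-36,60],"turn": [0,0,0]},
    {"translation": [53,-36,120],"turn": [0,0,0]},
    {"translation": [53,-36,180],"turn": [0,0,0]},
    {"translation": [53,-36,220],"turn": [0,0,0]},
    {"translation": [53,-36,240],"turn": [0,0,0]},
    {"translation": [53,-36,240],"turn": [0,0,0]},
    {"translation": [53,-36,240],"turn": [0,0,0]},
    {"translation": [53,-36,265],"turn": [0,0,0]},
    {"translation": [53,-36,285],"turn": [0,0,0]},
    {"translation": [53,-36,300],"turn": [0,0,0]},
    {"translation": [53,-36,304],"turn": [0,0,0]},
    {"translation": [53,-36,304],"turn": [0,0,0]}
  ]
}}

```text
time: 3.25
position: [0.5536, 0.0358, 0.056]
orientation: [1.0, -0.0, 0.0, 0.0]
contact_force: [-1.1, 0.5, 0.3]
finger_gap: 0.0917
```

Request:
{"method": "apply_moves", "body": {
  "increments": [
    {"translation": [0,0,0],"turn": [0,0,0]},
    {"translation": [0,0,0],"turn": [0,0,0]},
    {"translation": [0,0,0],"turn": [0,0,0]},
    {"translation": [0,0,0],"turn": [0,0,0]}
  ],
  "fingers": 60,
  "grip_force": 20
}}

```text
time: 3.75
position: [0.5533, 0.0358, 0.0556]
orientation: [1.0, -0.0, 0.0, 0.0]
contact_force: [0.1, -0.7, -0.2]
finger_gap: 0.0608
```

Run:
```python
from h import *
snap("wrist","w2")
```

```text
(no output)
```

View pics/w2.png

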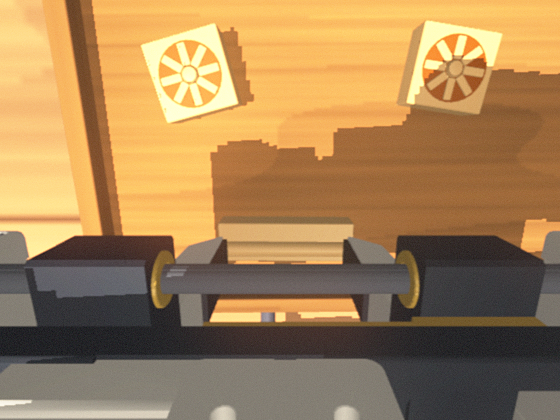

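Run:
```python
from h import *
c=ci("w2"); print(c["T"][:3,3],robot.sense()["position"])
for n,u,v,z in[("oFL",219,217,.044),("oFR",352,217,.044),("oTopNearL",224,238,.044),("oNR",346,238,.044),("b1",190,74,.046),("b2",455,68,.046)]: print(n,w(c,u,v,z))
print(pix(c,[.5535,.076,.044]),pix(c,[.5535,-.0046,.044]),pix(c,[.5655,.036,.044]),pix(c,[.5415,.036,.044]))
s=robot.sense();p=s["position"]
print("tips",[pix(c,p+[0,d,-.025]) for d in(-.0304,.0304)])
```

```text
[0.62   0.0366 0.2238] [0.5532 0.0358 0.0556]
oFL [0.5685 0.0753 0.044 ]
oFR [ 0.5685 -0.0026  0.044 ]
oTopNearL [0.5555 0.073  0.044 ]
oNR [0.5555 0.0003 0.044 ]
b1 [0.6463 0.0858 0.046 ]
b2 [ 0.649  -0.0512  0.046 ]
[219.064 241.178] [354.0102 241.1149] [286.0256 221.9028] [286.0169 259.7955]
tips [array([333.8288, 234.1772]), array([238.5678, 234.2237])]
```

Request:
{"method": "apply_moves", "body": {
  "increments": [
    {"translation": [0,0,0],"turn": [0,0,0]},
    {"translation": [0,0,0],"turn": [0,0,0]},
    {"translation": [0,0,0],"turn": [0,0,0]}
  ],
  "fingers": 50
}}

```text
time: 4.18
position: [0.5532, 0.0359, 0.0555]
orientation: [1.0, -0.0, -0.0, 0.0]
contact_force: [-0.0, 0.2, 0.4]
finger_gap: 0.0503
```

Run:
```python
from h import *
c=snap("wrist","w3",(180,180,400,340),3.5)
p=robot.sense()["position"]
for z in(.031,.045,.055,.07,.09): print(z,pix(c,[p[0]+.0095,p[1]+.025,z]),pix(c,[p[0]+.0095,p[1]-.025,z]),pix(c,[p[0]-.0095,p[1]-.025,z]))
```

```text
0.031 [246.4512 220.1326] [325.9372 220.0887] [325.0101 248.3952]
0.045 [243.6622 226.9394] [328.8998 226.8942] [327.8341 257.0304]
0.055 [241.4095 232.4374] [331.2928 232.3912] [330.1082 263.9843]
0.07 [237.5291 241.9078] [335.415  241.8604] [334.0113 275.9194]
0.09 [231.1359 257.5112] [342.207  257.4626] [340.4032 295.4648]
```

View pics/w3.png

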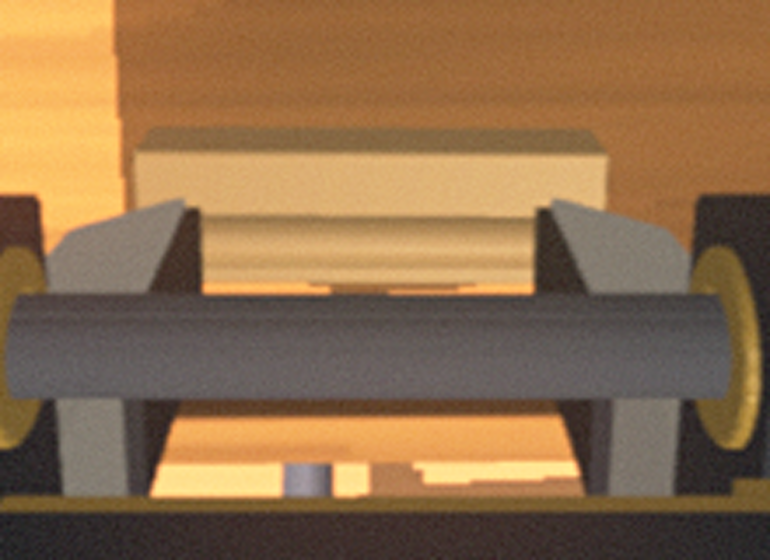

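Request:
{"method": "apply_moves", "body": {
  "increments": [
    {"translation": [0,0,0],"turn": [0,0,0]},
    {"translation": [0,0,0],"turn": [0,0,0]},
    {"translation": [0,0,0],"turn": [0,0,0]},
    {"translation": [0,0,1.5],"turn": [0,0,0]},
    {"translation": [0,0,3],"turn": [0,0,0]},
    {"translation": [0,0,4],"turn": [0,0,0]},
    {"translation": [0,0,4],"turn": [0,0,0]}
  ],
  "fingers": 91.8
}}

```text
time: 5.1
position: [0.5531, 0.0358, 0.0514]
orientation: [1.0, -0.0, -0.0, 0.0]
contact_force: [0.3, 0.6, 0.1]
finger_gap: 0.0917
```

Request:
{"method": "apply_moves", "body": {
  "increments": [
    {"translation": [0,0,2],"turn": [0,0,0]},
    {"translation": [0,0,4],"turn": [0,0,0]},
    {"translation": [0,0,6],"turn": [0,0,0]},
    {"translation": [0,0,6],"turn": [0,0,0]}
  ]
}}

```text
time: 5.6
position: [0.5531, 0.0359, 0.0453]
orientation: [1.0, -0.0, -0.0, 0.0]
contact_force: [-0.6, -0.4, -0.3]
finger_gap: 0.0917
```

Request:
{"method": "apply_moves", "body": {
  "increments": [
    {"translation": [0,0,2],"turn": [0,0,0]},
    {"translation": [0,0,4],"turn": [0,0,0]},
    {"translation": [0,0,6],"turn": [0,0,0]},
    {"translation": [0,0,8],"turn": [0,0,0]},
    {"translation": [0,0,8],"turn": [0,0,0]}
  ]
}}

```text
time: 6.22
position: [0.5531, 0.0358, 0.0373]
orientation: [1.0, -0.0, -0.0, 0.0]
contact_force: [0.4, -0.4, 0.3]
finger_gap: 0.0918
```

Run:
```python
from h import *
s=robot.sense();print(s["position"],s["contact_force"])
snap("scene","s2",(200,180,370,300),4.5)
```

```text
[0.5531 0.0358 0.0373] [ 0.3591 -0.3613  0.2758]
```

View pics/s2.png

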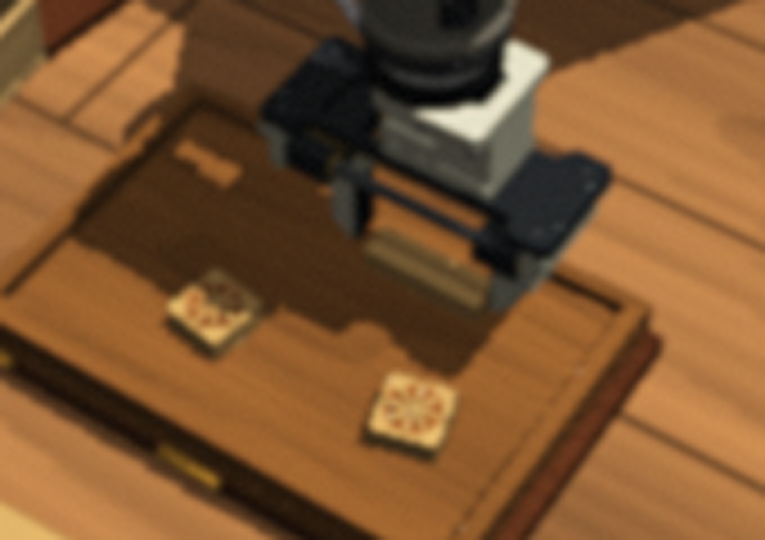

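Run:
```python
from h import *
c=ci("s2"); p=robot.sense()["position"]
for z in (.012,.028,.04,.05,.06):
    print(z,[((pix(c,[p[0]+dx,p[1]+dy,z])-[200,180])*4.5).round() for dx,dy in((.0095,-.046),(-.0095,-.046),(.0095,.046),(-.0095,.046))])
print("offcut top",[((pix(c,[x,y,.044])-[200,180])*4.5).round() for x,y in((.5685,.0764),(.5685,-.0036))])
```

```text
0.012 [array([352., 276.]), array([370., 256.]), array([481., 343.]), array([498., 322.])]
0.028 [array([352., 259.]), array([370., 239.]), array([481., 326.]), array([499., 305.])]
0.04 [array([352., 246.]), array([369., 226.]), array([482., 314.]), array([499., 292.])]
0.05 [array([351., 235.]), array([369., 215.]), array([483., 303.]), array([500., 281.])]
0.06 [array([351., 224.]), array([369., 204.]), array([483., 292.]), array([501., 270.])]
offcut top [array([469., 312.]), array([355., 252.])]
```

Request:
{"method": "apply_moves", "body": {
  "increments": [
    {"translation": [0,0,2],"turn": [0,0,0]},
    {"translation": [0,0,4],"turn": [0,0,0]},
    {"translation": [0,0,6],"turn": [0,0,0]},
    {"translation": [0,0,8],"turn": [0,0,0]},
    {"translation": [0,0,10],"turn": [0,0,0]},
    {"translation": [0,0,11],"turn": [0,0,0]},
    {"translation": [0,0,11],"turn": [0,0,0]}
  ]
}}

```text
time: 7.15
position: [0.5532, 0.0358, 0.0264]
orientation: [1.0, -0.0, -0.0, 0.0]
contact_force: [-0.5, 0.5, -0.9]
finger_gap: 0.0917
```

Request:
{"method": "apply_moves", "body": {
  "increments": [
    {"translation": [0,0,0],"turn": [0,0,0]},
    {"translation": [0,0,0],"turn": [0,0,0]},
    {"translation": [0,0,0],"turn": [0,0,0]}
  ],
  "fingers": 70,
  "grip_force": 15
}}

```text
time: 7.52
position: [0.5533, 0.0358, 0.0266]
orientation: [1.0, -0.0, 0.0, 0.0]
contact_force: [-0.3, 0.6, 0.5]
finger_gap: 0.0799
```

Request:
{"method": "apply_moves", "body": {
  "increments": [
    {"translation": [0,0,0],"turn": [0,0,0]},
    {"translation": [0,0,0],"turn": [0,0,0]},
    {"translation": [0,0,2],"turn": [0,0,0]},
    {"translation": [0,0,4],"turn": [0,0,0]},
    {"translation": [0,0,5],"turn": [0,0,0]},
    {"translation": [0,0,5],"turn": [0,0,0]}
  ],
  "fingers": 91
}}

```text
time: 8.28
position: [0.5531, 0.0358, 0.0213]
orientation: [1.0, -0.0, -0.0, 0.0]
contact_force: [-0.4, 0.1, -0.2]
finger_gap: 0.0909
```

Request:
{"method": "apply_moves", "body": {
  "increments": [
    {"translation": [0,0,0],"turn": [0,0,0]},
    {"translation": [0,0,0],"turn": [0,0,0]},
    {"translation": [0,0,0],"turn": [0,0,0]},
    {"translation": [0,0,0],"turn": [0,0,0]}
  ],
  "fingers": 70,
  "grip_force": 30
}}

```text
time: 8.78
position: [0.5533, 0.0358, 0.0215]
orientation: [1.0, -0.0, 0.0, 0.0]
contact_force: [-1.3, -0.3, 0.1]
finger_gap: 0.0798
```

Run:
```python
from h import *
s=robot.sense();print(s["position"],s["contact_force"],s["joint_pos"])
c=robot.camera_info("wrist"); print(c["T"][:3,3]-s["position"])
```

```text
[0.5533 0.0358 0.0215] [-1.3175 -0.3489  0.0897] [-0.0735  0.6215  1.6706 -0.0001  0.8493  1.4976]
[0.0668 0.0007 0.1682]
```

Request:
{"method": "apply_moves", "body": {
  "increments": [
    {"translation": [0,0,-20],"turn": [0,0,0]},
    {"translation": [0,0,-60],"turn": [0,0,0]},
    {"translation": [0,20,-115],"turn": [0,0,0]},
    {"translation": [-10,50,-165],"turn": [0,0,0]},
    {"translation": [-20,90,-205],"turn": [0,0,0]},
    {"translation": [-30,135,-240],"turn": [0,0,0]},
    {"translation": [-40,180,-270],"turn": [0,0,0]},
    {"translation": [-40,225,-290],"turn": [0,0,0]},
    {"translation": [-40,250,-298],"turn": [0,0,0]},
    {"translation": [-40,256,-298],"turn": [0,0,0]},
    {"translation": [-40,256,-298],"turn": [0,0,0]},
    {"translation": [-40,256,-298],"turn": [0,0,0]}
  ]
}}

```text
time: 10.28
position: [0.5131, -0.2188, 0.319]
orientation: [1.0, 0.001, -0.0, -0.0]
contact_force: [0.1, -0.5, 0.4]
finger_gap: 0.08
```

Run:
```python
from h import *
s=robot.sense();print(s["position"],s["contact_force"],s["finger_gap"])
snap("wrist","w4",k=1.42)
```

```text
[ 0.5131 -0.2188  0.319 ] [ 0.0735 -0.5195  0.421 ] 0.07996994162912936
```

View pics/w4.png

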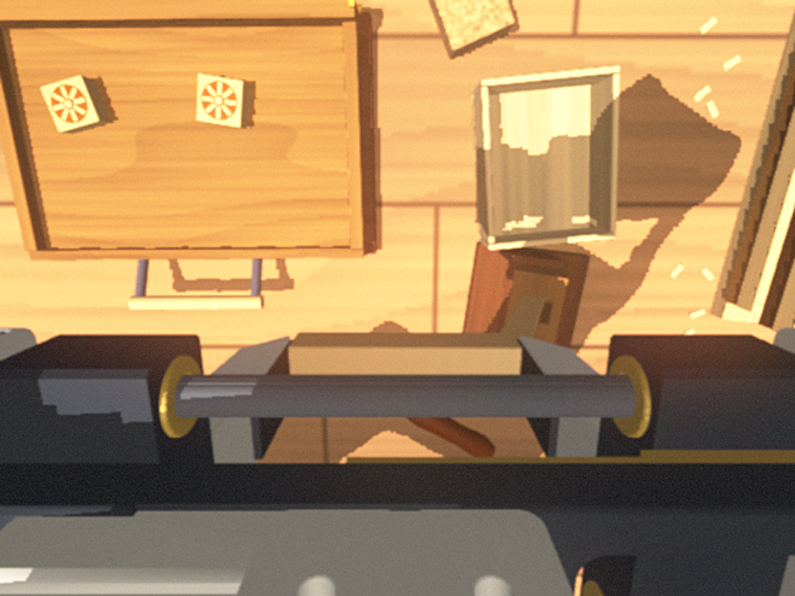

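Run:
```python
from h import *
c=ci("w4"); Q=np.array([w(c,u/1.42,v/1.42,.06) for u,v in((481,82),(619,68),(614,236),(484,248))]);print(Q,Q.mean(0))
for n,u,v,z in(("footFL",478,243,.014),("footFR",588,256,.014),("footNL",462,333,.014),("hL",129,302,.048),("hR",263,302,.048),("FR",357,25,.028),("FL",10,27,.028)): print(n,w(c,u/1.42,v/1.42,z))
im=np.load("pics/w4.npy")[160:245,310:430]; cv2.imwrite("pics/m4.png",cv2.resize(im,None,fx=6,fy=6,interpolation=cv2.INTER_CUBIC))
```

```text
[[ 0.6612 -0.2839  0.06  ]
 [ 0.6723 -0.4021  0.06  ]
 [ 0.5279 -0.4146  0.06  ]
 [ 0.5165 -0.2929  0.06  ]] [ 0.5945 -0.3484  0.06  ]
footFL [ 0.5149 -0.2945  0.014 ]
footFR [ 0.5012 -0.4108  0.014 ]
footNL [ 0.4155 -0.281   0.014 ]
hL [0.4599 0.0592 0.048 ]
hR [ 0.46   -0.0756  0.048 ]
FR [ 0.7147 -0.1745  0.028 ]
FL [0.7131 0.1407 0.028 ]
```

View pics/m4.png

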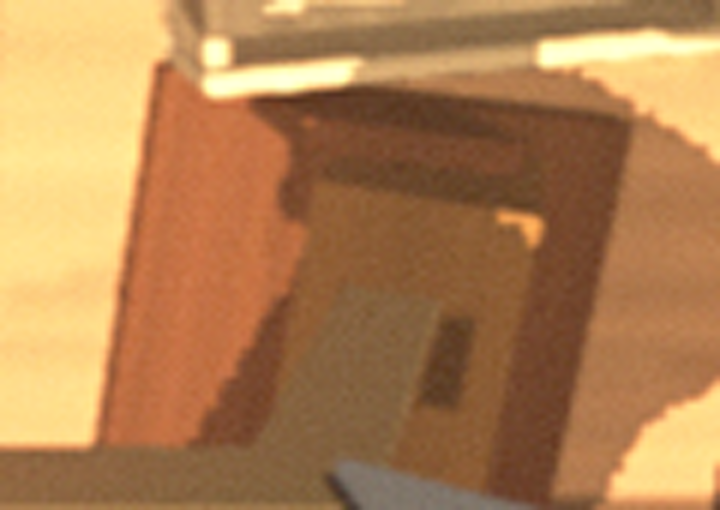

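Request:
{"method": "apply_moves", "body": {
  "increments": [
    {"translation": [40,45,10],"turn": [0,0,-0.05]},
    {"translation": [81,90,40],"turn": [0,0,-0.09]},
    {"translation": [81,128,80],"turn": [0,0,-0.09]},
    {"translation": [81,128,135],"turn": [0,0,-0.09]},
    {"translation": [81,128,185],"turn": [0,0,-0.09]},
    {"translation": [81,128,225],"turn": [0,0,-0.09]},
    {"translation": [81,128,250],"turn": [0,0,-0.09]},
    {"translation": [81,128,262],"turn": [0,0,-0.09]},
    {"translation": [81,128,265],"turn": [0,0,-0.09]},
    {"translation": [81,128,265],"turn": [0,0,-0.09]},
    {"translation": [81,128,265],"turn": [0,0,-0.09]}
  ]
}}

```text
time: 11.7
position: [0.5947, -0.3485, 0.0559]
orientation: [0.999, 0.045, 0.001, 0.001]
contact_force: [-0.1, -0.8, -0.3]
finger_gap: 0.0795
```

Request:
{"method": "apply_moves", "body": {
  "increments": [
    {"translation": [0,0,0],"turn": [0,0,0]},
    {"translation": [0,0,0],"turn": [0,0,0]},
    {"translation": [0,0,0],"turn": [0,0,0]},
    {"translation": [0,0,-40],"turn": [0,0,0.09]},
    {"translation": [0,0,-100],"turn": [0,0,0.09]},
    {"translation": [0,0,-150],"turn": [0,0,0.09]},
    {"translation": [0,0,-190],"turn": [0,0,0.09]},
    {"translation": [0,0,-200],"turn": [0,0,0.09]},
    {"translation": [0,0,-200],"turn": [0,0,0.09]}
  ],
  "fingers": 91.8
}}

```text
time: 12.82
position: [0.5941, -0.3481, 0.2542]
orientation: [1.0, -0.0, -0.0, 0.0]
contact_force: [-0.4, -0.0, -0.4]
finger_gap: 0.0915
```

Run:
```python
from h import *
s=robot.sense();print(s["time"],s["position"],s["orientation"],s["contact_force"],s["finger_gap"])
snap("wrist","w5",k=1)
```

```text
12.825 [ 0.5941 -0.3481  0.2542] [ 1.     -0.0001 -0.      0.    ] [-0.4325 -0.01   -0.4371] 0.09151757337451316
```

View pics/w5.png

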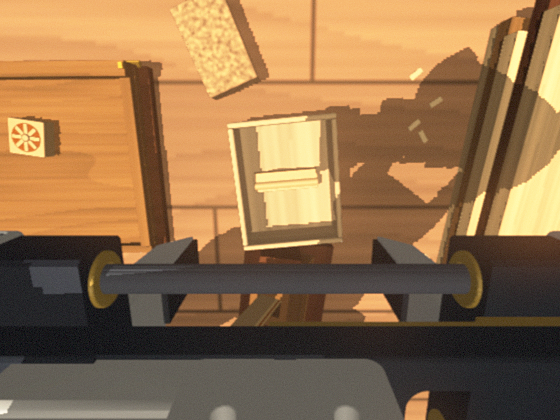

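Request:
{"method": "apply_moves", "body": {
  "increments": [
    {"translation": [15,-60,0],"turn": [0,0,0]},
    {"translation": [27,-120,20],"turn": [0,0,0.07]},
    {"translation": [40,-180,50],"turn": [0,0,0.148]},
    {"translation": [50,-235,85],"turn": [0,0,0.148]},
    {"translation": [54,-280,120],"turn": [0,0,0.148]},
    {"translation": [54,-297,150],"turn": [0,0,0.148]},
    {"translation": [54,-297,180],"turn": [0,0,0.148]},
    {"translation": [54,-297,195],"turn": [0,0,0.148]},
    {"translation": [54,-297,210],"turn": [0,0,0.148]},
    {"translation": [54,-297,222],"turn": [0,0,0.148]},
    {"translation": [54,-297,229],"turn": [0,0,0.148]},
    {"translation": [54,-297,229],"turn": [0,0,0.148]}
  ],
  "fingers": 65
}}

```text
time: 14.38
position: [0.6481, -0.0513, 0.0253]
orientation: [0.997, -0.074, -0.0, 0.0]
contact_force: [-0.7, -0.8, 0.2]
finger_gap: 0.0651
```

Request:
{"method": "apply_moves", "body": {
  "increments": [
    {"translation": [0,0,0],"turn": [0,0,0]},
    {"translation": [0,0,0],"turn": [0,0,0]},
    {"translation": [0,0,0],"turn": [0,0,0]},
    {"translation": [0,0,0],"turn": [0,0,0]}
  ],
  "fingers": 30,
  "grip_force": 20
}}

```text
time: 14.88
position: [0.6484, -0.0512, 0.0259]
orientation: [0.997, -0.074, 0.0, 0.0]
contact_force: [1.1, 0.0, 2.4]
finger_gap: 0.0399
```

Run:
```python
from h import *
c=robot.camera_info("top")
for n,u,v,z in(("glue base",277,224,.01),("tape",306,374,.03)): print(n,w(c,u/1.42,v/1.42,z))
s=robot.sense(); inc([.585,-.1345,.1],down(np.pi/2),s)
```

```text
glue base [0.7104 0.3212 0.01  ]
tape [0.3401 0.2475 0.03  ]
t [-50.4  91.7 -74.1] turn [ 0.001 -0.    -1.719]
```

Request:
{"method": "apply_moves", "body": {
  "increments": [
    {"translation": [0,0,-30],"turn": [0,0,-0.05]},
    {"translation": [0,0,-60],"turn": [0,0,-0.22]},
    {"translation": [-15,30,-60],"turn": [0,0,-0.4]},
    {"translation": [-30,60,-60],"turn": [0,0,-0.58]},
    {"translation": [-50,92,-60],"turn": [0,0,-0.76]},
    {"translation": [-50,92,-60],"turn": [0,0,-0.94]},
    {"translation": [-50,92,-60],"turn": [0,0,-1.12]},
    {"translation": [-50,92,-60],"turn": [0,0,-1.3]},
    {"translation": [-50,92,-60],"turn": [0,0,-1.48]},
    {"translation": [-50,92,-60],"turn": [0,0,-1.65]},
    {"translation": [-50,92,-50],"turn": [0,0,-1.719]},
    {"translation": [-50,92,-40],"turn": [0,0,-1.719]}
  ]
}}

```text
time: 16.38
position: [0.5852, -0.1348, 0.0652]
orientation: [0.707, 0.707, 0.0, 0.0]
contact_force: [0.4, -0.3, 0.1]
finger_gap: 0.0395
```

Run:
```python
from h import *
s=robot.sense();print(s["position"],s["finger_gap"],s["joint_pos"]); inc([.585,-.1345,.0265],down(np.pi/2),s)
```

```text
[ 0.5852 -0.1348  0.0652] 0.039476656990573775 [-0.3539  0.6286  1.4982 -0.0001  1.0146 -0.3532]
t [ 0.3 -0.2 38.7] turn [ 0.     0.    -0.001]
```

Request:
{"method": "apply_moves", "body": {
  "increments": [
    {"translation": [0,0,15],"turn": [0,0,0]},
    {"translation": [0,0,28],"turn": [0,0,0]},
    {"translation": [0,0,36],"turn": [0,0,0]},
    {"translation": [0,0,38.5],"turn": [0,0,0]},
    {"translation": [0,0,38.5],"turn": [0,0,0]}
  ]
}}

```text
time: 17.0
position: [0.5853, -0.1348, 0.027]
orientation: [0.707, 0.707, 0.0, 0.0]
contact_force: [0.3, -0.3, -0.2]
finger_gap: 0.0396
```

Request:
{"method": "apply_moves", "body": {
  "increments": [
    {"translation": [0,0,0],"turn": [0,0,0]},
    {"translation": [0,0,0],"turn": [0,0,0]},
    {"translation": [0,0,-20],"turn": [0,0,0]},
    {"translation": [0,0,-65],"turn": [0,0,0]},
    {"translation": [52,-17,-80],"turn": [0,0,0.17]},
    {"translation": [104,-34,-80],"turn": [0,0,0.34]},
    {"translation": [156,-52,-80],"turn": [0,0,0.52]},
    {"translation": [208,-69,-80],"turn": [0,0,0.69]},
    {"translation": [260,-86,-80],"turn": [0,0,0.86]},
    {"translation": [312,-104,-80],"turn": [0,0,1.03]},
    {"translation": [364,-121,-80],"turn": [0,0,1.21]},
    {"translation": [414,-138,-80],"turn": [0,0,1.379]}
  ],
  "fingers": 65
}}

```text
time: 18.5
position: [0.4474, 0.279, 0.1075]
orientation: [0.995, 0.096, 0.001, -0.0]
contact_force: [0.6, 0.4, -1.0]
finger_gap: 0.0648
```

Request:
{"method": "apply_moves", "body": {
  "increments": [
    {"translation": [0,0,0],"turn": [0,0,0]},
    {"translation": [0,0,0],"turn": [0,0,0]}
  ]
}}

```text
time: 18.75
position: [0.448, 0.2772, 0.1071]
orientation: [0.995, 0.1, 0.0, 0.0]
contact_force: [0.2, -0.7, 0.4]
finger_gap: 0.0651
```

Run:
```python
from h import *
s=robot.sense();print(s["position"],s["finger_gap"],s["contact_force"]); inc([.447,.280,-.003],down(np.radians(11)),s)
snap("wrist","w6")
```

```text
[0.448  0.2772 0.1071] 0.06506406978579417 [ 0.1845 -0.6836  0.4198]
t [ -0.4  -3.  110.1] turn [ 0.    -0.     0.009]
```

Request:
{"method": "apply_moves", "body": {
  "increments": [
    {"translation": [0,-3,40],"turn": [0,0,0.01]},
    {"translation": [0,-3,70],"turn": [0,0,0.01]},
    {"translation": [0,-3,90],"turn": [0,0,0.01]},
    {"translation": [0,-3,102],"turn": [0,0,0.01]},
    {"translation": [0,-3,110],"turn": [0,0,0.01]},
    {"translation": [0,-3,110],"turn": [0,0,0.01]}
  ]
}}

```text
time: 19.55
position: [0.4475, 0.2799, -0.0031]
orientation: [0.996, 0.094, -0.0, 0.0]
contact_force: [-0.2, -0.1, 0.6]
finger_gap: 0.0652
```

Request:
{"method": "apply_moves", "body": {
  "increments": [
    {"translation": [0,0,0],"turn": [0,0,0]},
    {"translation": [0,0,0],"turn": [0,0,0]},
    {"translation": [0,0,0],"turn": [0,0,0]},
    {"translation": [0,0,0],"turn": [0,0,0]}
  ],
  "fingers": 30,
  "grip_force": 20
}}

```text
time: 20.05
position: [0.4475, 0.2804, -0.0026]
orientation: [0.996, 0.094, 0.0, -0.0]
contact_force: [0.2, -0.8, 3.0]
finger_gap: 0.0393
```

Run:
```python
from h import *
s=robot.sense();print(s["position"],s["finger_gap"],s["contact_force"]); inc([.585,.0395,.0265],down(np.pi/2),s)
```

```text
[ 0.4475  0.2804 -0.0026] 0.03932938486364183 [ 0.1604 -0.8102  3.0429]
t [ 90.  262.4 -29.1] turn [ 0.    -0.001 -1.382]
```

Request:
{"method": "apply_moves", "body": {
  "increments": [
    {"translation": [0,0,-30],"turn": [0,0,0]},
    {"translation": [0,0,-85],"turn": [0,0,0]},
    {"translation": [11,33,-95],"turn": [0,0,-0.17]},
    {"translation": [22,66,-95],"turn": [0,0,-0.34]},
    {"translation": [34,99,-95],"turn": [0,0,-0.52]},
    {"translation": [45,131,-95],"turn": [0,0,-0.69]},
    {"translation": [56,164,-95],"turn": [0,0,-0.86]},
    {"translation": [67,197,-95],"turn": [0,0,-1.03]},
    {"translation": [80,235,-95],"turn": [0,0,-1.21]},
    {"translation": [90,262,-95],"turn": [0,0,-1.382]},
    {"translation": [90,262,-85],"turn": [0,0,-1.382]},
    {"translation": [90,262,-70],"turn": [0,0,-1.382]}
  ]
}}

```text
time: 21.55
position: [0.5842, 0.0403, 0.0661]
orientation: [0.708, 0.706, -0.0, -0.0]
contact_force: [0.5, 0.3, -0.8]
finger_gap: 0.0398
```

Request:
{"method": "apply_moves", "body": {
  "increments": [
    {"translation": [0,0,12],"turn": [0,0,0]},
    {"translation": [0,0,25],"turn": [0,0,0]},
    {"translation": [0,0,36],"turn": [0,0,0]},
    {"translation": [0,0,41],"turn": [0,0,0]},
    {"translation": [0,0,41],"turn": [0,0,0]}
  ]
}}

```text
time: 22.18
position: [0.5848, 0.0398, 0.0259]
orientation: [0.707, 0.707, 0.0, 0.0]
contact_force: [-0.6, 0.3, -0.5]
finger_gap: 0.0399
```

Request:
{"method": "apply_moves", "body": {
  "increments": [
    {"translation": [0,0,0],"turn": [0,0,0]},
    {"translation": [0,0,0],"turn": [0,0,0]},
    {"translation": [0,0,-20],"turn": [0,0,0]},
    {"translation": [0,0,-65],"turn": [0,0,0]},
    {"translation": [33,-5,-80],"turn": [0,0,0.18]},
    {"translation": [66,-9,-80],"turn": [0,0,0.36]},
    {"translation": [99,-14,-80],"turn": [0,0,0.54]},
    {"translation": [132,-18,-80],"turn": [0,0,0.72]},
    {"translation": [165,-23,-80],"turn": [0,0,0.9]},
    {"translation": [198,-27,-80],"turn": [0,0,1.08]},
    {"translation": [240,-33,-80],"turn": [0,0,1.26]},
    {"translation": [262,-36,-80],"turn": [0,0,1.44]}
  ],
  "fingers": 65
}}

```text
time: 23.68
position: [0.5484, 0.3038, 0.1061]
orientation: [0.998, 0.063, 0.0, -0.0]
contact_force: [0.7, -0.9, 0.4]
finger_gap: 0.0649
```

Run:
```python
from h import *
robot.snapshot("wrist");robot.snapshot("wrist");robot.snapshot("wrist")
s=robot.sense();print(s["position"],s["finger_gap"],s["contact_force"]); inc([.549,.3025,-.003],down(np.radians(7.5)),s)
```

```text
[0.5486 0.3025 0.1059] 0.06509863970571962 [ 0.5059 -0.2236  0.2671]
t [  0.4   0.  108.9] turn [ 0.    -0.     0.004]
```

Request:
{"method": "apply_moves", "body": {
  "increments": [
    {"translation": [0,0,40],"turn": [0,0,0]},
    {"translation": [0,0,70],"turn": [0,0,0]},
    {"translation": [0,0,90],"turn": [0,0,0]},
    {"translation": [0,0,102],"turn": [0,0,0]},
    {"translation": [0,0,109],"turn": [0,0,0]},
    {"translation": [0,0,109],"turn": [0,0,0]}
  ]
}}

```text
time: 24.58
position: [0.5491, 0.3014, -0.0029]
orientation: [0.998, 0.065, 0.0, 0.0]
contact_force: [-0.0, 1.1, -0.9]
finger_gap: 0.0652
```

Request:
{"method": "apply_moves", "body": {
  "increments": [
    {"translation": [0,0,0],"turn": [0,0,0]},
    {"translation": [0,0,0],"turn": [0,0,0]},
    {"translation": [0,0,0],"turn": [0,0,0]},
    {"translation": [0,0,0],"turn": [0,0,0]}
  ],
  "fingers": 30,
  "grip_force": 20
}}

```text
time: 25.08
position: [0.5491, 0.3019, -0.0026]
orientation: [0.998, 0.065, 0.0, -0.0]
contact_force: [-1.5, -0.0, 2.1]
finger_gap: 0.0398
```

Request:
{"method": "apply_moves", "body": {
  "increments": [
    {"translation": [0,0,-30],"turn": [0,0,0]},
    {"translation": [0,0,-85],"turn": [0,0,0]},
    {"translation": [0,38,-95],"turn": [0,0,-0.18]},
    {"translation": [0,77,-95],"turn": [0,0,-0.36]},
    {"translation": [-1,115,-95],"turn": [0,0,-0.54]},
    {"translation": [-2,154,-95],"turn": [0,0,-0.72]},
    {"translation": [-3,193,-95],"turn": [0,0,-0.9]},
    {"translation": [-4,232,-95],"turn": [0,0,-1.08]},
    {"translation": [-4,275,-95],"turn": [0,0,-1.26]},
    {"translation": [-4,308,-95],"turn": [0,0,-1.44]},
    {"translation": [-4,308,-85],"turn": [0,0,-1.44]},
    {"translation": [-4,308,-70],"turn": [0,0,-1.44]}
  ]
}}

```text
time: 26.58
position: [0.5849, -0.0037, 0.0664]
orientation: [0.708, 0.706, 0.0, 0.0]
contact_force: [-0.2, 0.2, -0.1]
finger_gap: 0.0396
```

Request:
{"method": "apply_moves", "body": {
  "increments": [
    {"translation": [0,0,12],"turn": [0,0,0]},
    {"translation": [0,0,25],"turn": [0,0,0]},
    {"translation": [0,0,36],"turn": [0,0,0]},
    {"translation": [0,0,40.5],"turn": [0,0,0]},
    {"translation": [0,0,40.5],"turn": [0,0,0]}
  ]
}}

```text
time: 27.2
position: [0.585, -0.0041, 0.0264]
orientation: [0.707, 0.707, -0.0, 0.0]
contact_force: [0.9, 0.5, -0.5]
finger_gap: 0.0399
```

Request:
{"method": "apply_moves", "body": {
  "increments": [
    {"translation": [0,0,0],"turn": [0,0,0]},
    {"translation": [0,0,0],"turn": [0,0,0]},
    {"translation": [0,0,-20],"turn": [0,0,0]},
    {"translation": [0,0,-65],"turn": [0,0,0.15]},
    {"translation": [40,-15,-80],"turn": [0,0,0.33]},
    {"translation": [85,-32,-80],"turn": [0,0,0.51]},
    {"translation": [132,-50,-80],"turn": [0,0,0.69]},
    {"translation": [182,-68,-80],"turn": [0,0,0.87]},
    {"translation": [232,-87,-80],"turn": [0,0,1.05]},
    {"translation": [282,-106,-80],"turn": [0,0,1.23]},
    {"translation": [332,-125,-80],"turn": [0,0,1.41]},
    {"translation": [380,-143,-80],"turn": [0,0,1.59]}
  ],
  "fingers": 65
}}

```text
time: 28.7
position: [0.4417, 0.3771, 0.1069]
orientation: [1.0, -0.012, 0.0, -0.0]
contact_force: [1.0, -0.0, -0.5]
finger_gap: 0.0651
```

Request:
{"method": "apply_moves", "body": {
  "increments": [
    {"translation": [0,0,0],"turn": [0,0,0.15]},
    {"translation": [0,0,0],"turn": [0,0,0.26]},
    {"translation": [0,0,0],"turn": [0,0,0.26]},
    {"translation": [0,0,0],"turn": [0,0,0.26]}
  ]
}}

```text
time: 29.2
position: [0.4425, 0.3753, 0.1066]
orientation: [0.99, -0.138, 0.0, -0.0]
contact_force: [-0.7, 0.3, 0.2]
finger_gap: 0.0651
```

Run:
```python
from h import *
s=robot.sense();print(s["position"],s["finger_gap"],s["contact_force"]); inc([.442,.376,-.003],down(np.radians(-16)),s)
```

```text
[0.4425 0.3753 0.1066] 0.06510332771013583 [-0.7232  0.3145  0.1546]
t [ -0.7  -0.5 109.6] turn [-0.    -0.     0.003]
```

Request:
{"method": "apply_moves", "body": {
  "increments": [
    {"translation": [0,0,40],"turn": [0,0,0]},
    {"translation": [0,0,70],"turn": [0,0,0]},
    {"translation": [0,0,90],"turn": [0,0,0]},
    {"translation": [0,0,102],"turn": [0,0,0]},
    {"translation": [0,0,109.5],"turn": [0,0,0]},
    {"translation": [0,0,109.5],"turn": [0,0,0]}
  ]
}}

```text
time: 29.95
position: [0.4425, 0.3754, -0.003]
orientation: [0.99, -0.138, 0.0, 0.0]
contact_force: [0.2, 0.1, -0.6]
finger_gap: 0.0652
```

Request:
{"method": "apply_moves", "body": {
  "increments": [
    {"translation": [0,0,0],"turn": [0,0,0]},
    {"translation": [0,0,0],"turn": [0,0,0]},
    {"translation": [0,0,0],"turn": [0,0,0]},
    {"translation": [0,0,0],"turn": [0,0,0]}
  ],
  "fingers": 30,
  "grip_force": 20
}}

```text
time: 30.45
position: [0.4426, 0.3756, -0.0026]
orientation: [0.99, -0.138, 0.0, -0.0]
contact_force: [0.7, 0.2, 3.2]
finger_gap: 0.0404
```

Request:
{"method": "apply_moves", "body": {
  "increments": [
    {"translation": [0,0,-30],"turn": [0,0,-0.05]},
    {"translation": [0,0,-85],"turn": [0,0,-0.23]},
    {"translation": [30,43,-95],"turn": [0,0,-0.41]},
    {"translation": [60,87,-95],"turn": [0,0,-0.59]},
    {"translation": [92,134,-95],"turn": [0,0,-0.77]},
    {"translation": [125,181,-95],"turn": [0,0,-0.95]},
    {"translation": [158,229,-95],"turn": [0,0,-1.13]},
    {"translation": [191,277,-95],"turn": [0,0,-1.31]},
    {"translation": [222,322,-95],"turn": [0,0,-1.49]},
    {"translation": [246,356,-95],"turn": [0,0,-1.67]},
    {"translation": [254,368,-85],"turn": [0,0,-1.85]},
    {"translation": [254,368,-75],"turn": [0,0,-1.85]}
  ]
}}

```text
time: 31.95
position: [0.5858, -0.0492, 0.0715]
orientation: [0.708, 0.707, 0.0, 0.0]
contact_force: [-0.8, -0.2, -0.1]
finger_gap: 0.0405
```

Run:
```python
from h import *
robot.snapshot("wrist");robot.snapshot("wrist")
s=robot.sense();print(s["position"],s["finger_gap"],s["contact_force"]); inc([.585,-.0475,.0265],down(np.radians(90)),s)
```

```text
[ 0.5844 -0.0473  0.0705] 0.040618589444862 [-0.9094 -0.1866 -0.9818]
t [-0.2  0.7 44. ] turn [-0.003 -0.001 -0.002]
```

Request:
{"method": "apply_moves", "body": {
  "increments": [
    {"translation": [0,0,14],"turn": [0,0,0]},
    {"translation": [0,0,28],"turn": [0,0,0]},
    {"translation": [0,0,40],"turn": [0,0,0]},
    {"translation": [0,0,44],"turn": [0,0,0]},
    {"translation": [0,0,44],"turn": [0,0,0]}
  ]
}}

```text
time: 32.67
position: [0.5856, -0.0481, 0.0277]
orientation: [0.707, 0.708, -0.0, -0.0]
contact_force: [0.2, 0.2, 0.2]
finger_gap: 0.0405
```

Request:
{"method": "apply_moves", "body": {
  "increments": [
    {"translation": [0,0,0],"turn": [0,0,0]},
    {"translation": [0,0,0],"turn": [0,0,0]},
    {"translation": [0,0,-20],"turn": [0,0,0]},
    {"translation": [0,0,-65],"turn": [0,0,0.15]},
    {"translation": [45,-5,-80],"turn": [0,0,0.33]},
    {"translation": [100,-10,-80],"turn": [0,0,0.51]},
    {"translation": [155,-16,-80],"turn": [0,0,0.69]},
    {"translation": [214,-23,-80],"turn": [0,0,0.87]},
    {"translation": [273,-30,-80],"turn": [0,0,1.05]},
    {"translation": [332,-36,-80],"turn": [0,0,1.23]},
    {"translation": [392,-42,-80],"turn": [0,0,1.41]},
    {"translation": [449,-48,-80],"turn": [0,0,1.59]}
  ],
  "fingers": 65
}}

```text
time: 34.17
position: [0.5368, 0.4028, 0.1085]
orientation: [1.0, -0.011, 0.0, -0.0]
contact_force: [0.7, -0.1, 0.2]
finger_gap: 0.0652
```

Request:
{"method": "apply_moves", "body": {
  "increments": [
    {"translation": [0,0,0],"turn": [0,0,0.15]},
    {"translation": [0,0,0],"turn": [0,0,0.26]},
    {"translation": [0,0,0],"turn": [0,0,0.26]},
    {"translation": [0,0,0],"turn": [0,0,0.26]}
  ]
}}

```text
time: 34.67
position: [0.5372, 0.4006, 0.1082]
orientation: [0.991, -0.137, 0.0, -0.0]
contact_force: [-0.3, 0.5, -0.1]
finger_gap: 0.0651
```

Run:
```python
from h import *
s=robot.sense();print(s["position"],s["finger_gap"],s["contact_force"]); inc([.537,.4015,-.003],down(np.radians(-16)),s)
```

```text
[0.5372 0.4006 0.1082] 0.06512849501916954 [-0.3139  0.4737 -0.0556]
t [ -0.5  -0.8 111.2] turn [-0.    -0.     0.005]
```

Request:
{"method": "apply_moves", "body": {
  "increments": [
    {"translation": [0,0,40],"turn": [0,0,0]},
    {"translation": [0,0,70],"turn": [0,0,0]},
    {"translation": [0,0,90],"turn": [0,0,0]},
    {"translation": [0,0,103],"turn": [0,0,0]},
    {"translation": [0,0,111],"turn": [0,0,0]},
    {"translation": [0,0,111],"turn": [0,0,0]}
  ]
}}

```text
time: 35.42
position: [0.5372, 0.4008, -0.003]
orientation: [0.99, -0.138, 0.0, 0.0]
contact_force: [-0.2, 0.2, 0.1]
finger_gap: 0.0645
```

Request:
{"method": "apply_moves", "body": {
  "increments": [
    {"translation": [0,0,0],"turn": [0,0,0]},
    {"translation": [0,0,0],"turn": [0,0,0]},
    {"translation": [0,0,0],"turn": [0,0,0]},
    {"translation": [0,0,0],"turn": [0,0,0]}
  ],
  "fingers": 30,
  "grip_force": 20
}}

```text
time: 35.92
position: [0.5373, 0.4009, -0.0026]
orientation: [0.99, -0.138, 0.0, -0.0]
contact_force: [-0.4, -0.1, 3.3]
finger_gap: 0.0401
```

Request:
{"method": "apply_moves", "body": {
  "increments": [
    {"translation": [0,0,-30],"turn": [0,0,-0.05]},
    {"translation": [0,0,-85],"turn": [0,0,-0.23]},
    {"translation": [19,48,-95],"turn": [0,0,-0.41]},
    {"translation": [40,101,-95],"turn": [0,0,-0.59]},
    {"translation": [62,157,-95],"turn": [0,0,-0.77]},
    {"translation": [84,213,-95],"turn": [0,0,-0.95]},
    {"translation": [106,269,-95],"turn": [0,0,-1.13]},
    {"translation": [128,325,-95],"turn": [0,0,-1.31]},
    {"translation": [150,381,-95],"turn": [0,0,-1.49]},
    {"translation": [170,430,-95],"turn": [0,0,-1.67]},
    {"translation": [181,458,-95],"turn": [0,0,-1.85]},
    {"translation": [182,460,-75],"turn": [0,0,-1.85]}
  ]
}}

```text
time: 37.42
position: [0.5881, -0.0947, 0.0731]
orientation: [0.706, 0.708, 0.001, 0.002]
contact_force: [-0.4, 1.2, -1.1]
finger_gap: 0.0398
```

Run:
```python
from h import *
robot.snapshot("wrist");robot.snapshot("wrist");robot.snapshot("wrist");robot.snapshot("wrist")
s=robot.sense();print(s["position"],s["finger_gap"],s["contact_force"]); inc([.585,-.091,.0265],down(np.radians(90)),s)
```

```text
[ 0.5866 -0.0911  0.072 ] 0.039759501946306376 [-0.478   0.1842 -0.6379]
t [ 0.1 -1.5 45.5] turn [-0.001 -0.     0.003]
```

Request:
{"method": "apply_moves", "body": {
  "increments": [
    {"translation": [0,0,14],"turn": [0,0,0]},
    {"translation": [0,-1,28],"turn": [0,0,0]},
    {"translation": [0,-1,40],"turn": [0,0,0]},
    {"translation": [0,-1,45],"turn": [0,0,0]},
    {"translation": [0,-1,45],"turn": [0,0,0]}
  ]
}}

```text
time: 38.25
position: [0.5865, -0.0916, 0.0272]
orientation: [0.706, 0.708, 0.0, 0.001]
contact_force: [-0.1, -0.9, 4.2]
finger_gap: 0.0401
```

Request:
{"method": "apply_moves", "body": {
  "increments": [
    {"translation": [0,0,0],"turn": [0,0,0]},
    {"translation": [0,0,0],"turn": [0,0,0]},
    {"translation": [0,0,-20],"turn": [0,0,0]},
    {"translation": [0,0,-65],"turn": [0,0,0.17]},
    {"translation": [10,-10,-110],"turn": [0,0,0.35]},
    {"translation": [20,-20,-150],"turn": [0,0,0.53]},
    {"translation": [30,-30,-190],"turn": [0,0,0.71]},
    {"translation": [42,-40,-230],"turn": [0,0,0.89]},
    {"translation": [55,-55,-270],"turn": [0,0,1.07]},
    {"translation": [68,-70,-300],"turn": [0,0,1.25]},
    {"translation": [78,-82,-325],"turn": [0,0,1.43]},
    {"translation": [81,-85,-333],"turn": [0,0,1.571]}
  ],
  "fingers": 65
}}

```text
time: 39.75
position: [0.5003, -0.01, 0.3617]
orientation: [1.0, -0.001, 0.001, 0.0]
contact_force: [0.4, 0.7, -0.0]
finger_gap: 0.0654
```

Run:
```python
from h import *
for i in range(6): robot.snapshot("wrist")
s=robot.sense();print(s["time"],s["position"],s["finger_gap"])
snap("wrist","w7",(130,0,560,240),1.85)
```

```text
40.05 [ 0.5005 -0.0107  0.359 ] 0.0651091983653346
```

View pics/w7.png

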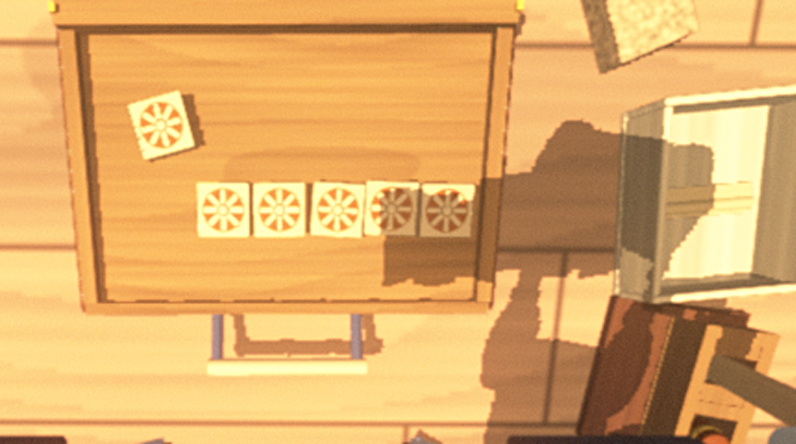

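Run:
```python
from h import *
s=robot.sense(); inc([.459,-.0115,.026],down(np.pi/2),s)
for th in (.1,.2,.3,.4,.5,.6,.65):
    x=-.268*np.cos(th)+.030*np.sin(th)+.268; z=.268*np.sin(th)+.030*np.cos(th)-.03; print(th,(x*1000).round(1),(z*1000).round(1))
```

```text
t [-40.9   0.6 333.1] turn [-0.001  0.001 -1.566]
0.1 4.3 26.6
0.2 11.3 52.6
0.3 20.8 77.9
0.4 32.8 102.0
0.5 47.2 124.8
0.6 63.7 146.1
0.65 72.8 156.1
```

Request:
{"method": "apply_moves", "body": {
  "increments": [
    {"translation": [-10,0,30],"turn": [0,0,-0.17]},
    {"translation": [-20,0,60],"turn": [0,0,-0.35]},
    {"translation": [-30,0,90],"turn": [0,0,-0.53]},
    {"translation": [-40,0,120],"turn": [0,0,-0.71]},
    {"translation": [-41.5,1,150],"turn": [0,0,-0.89]},
    {"translation": [-41.5,1,180],"turn": [0,0,-1.07]},
    {"translation": [-41.5,1,210],"turn": [0,0,-1.25]},
    {"translation": [-41.5,1,235],"turn": [0,0,-1.43]},
    {"translation": [-41.5,1,250],"turn": [0,0,-1.571]},
    {"translation": [-41.5,1,260],"turn": [0,0,-1.571]},
    {"translation": [-41.5,1,260],"turn": [0,0,-1.571]},
    {"translation": [-41.5,1,260],"turn": [0,0,-1.571]}
  ],
  "fingers": 32
}}

```text
time: 41.6
position: [0.4595, -0.0118, 0.1004]
orientation: [0.706, 0.708, 0.0, 0.0]
contact_force: [-0.3, 0.3, 0.2]
finger_gap: 0.032
```

Run:
```python
from h import *
s=robot.sense(); print(s["position"]);inc([.459,-.0115,.026],down(np.pi/2),s)
```

```text
[ 0.4595 -0.0118  0.1004]
t [ 0.4 -0.5 74.4] turn [0.001 0.    0.002]
```

Request:
{"method": "apply_moves", "body": {
  "increments": [
    {"translation": [0,0,25],"turn": [0,0,0]},
    {"translation": [0,0,40],"turn": [0,0,0]},
    {"translation": [0,0,52],"turn": [0,0,0]},
    {"translation": [0,0,62],"turn": [0,0,0]},
    {"translation": [0,0,70],"turn": [0,0,0]},
    {"translation": [0,0,74],"turn": [0,0,0]},
    {"translation": [0,0,74],"turn": [0,0,0]}
  ]
}}

```text
time: 42.48
position: [0.459, -0.0118, 0.0259]
orientation: [0.706, 0.708, -0.0, -0.0]
contact_force: [0.5, -0.1, -0.4]
finger_gap: 0.0321
```

Request:
{"method": "apply_moves", "body": {
  "increments": [
    {"translation": [0,0,0],"turn": [0,0,0]},
    {"translation": [0,0,0],"turn": [0,0,0]},
    {"translation": [0,0,0],"turn": [0,0,0]},
    {"translation": [0,0,0],"turn": [0,0,0]}
  ],
  "fingers": 5,
  "grip_force": 15
}}

```text
time: 42.98
position: [0.4608, -0.0119, 0.0264]
orientation: [0.706, 0.708, 0.001, 0.001]
contact_force: [5.5, 1.0, -2.8]
finger_gap: 0.0133
```

Request:
{"method": "apply_moves", "body": {
  "increments": [
    {"translation": [0,2,0],"turn": [0,0,0]},
    {"translation": [0,3.8,-13],"turn": [0,0,0]},
    {"translation": [0,6.3,-26.6],"turn": [0,0,0]},
    {"translation": [0,9.5,-39.7],"turn": [0,0,0]},
    {"translation": [0,11.4,-46],"turn": [0,0,0]},
    {"translation": [0,13.3,-52.6],"turn": [0,0,0]},
    {"translation": [0,15.5,-59],"turn": [0,0,0]},
    {"translation": [0,17.8,-65.4],"turn": [0,0,0]},
    {"translation": [0,20,-71.5],"turn": [0,0,0]},
    {"translation": [0,22.8,-78],"turn": [0,0,0]},
    {"translation": [0,22.8,-78],"turn": [0,0,0]},
    {"translation": [0,22.8,-78],"turn": [0,0,0]}
  ]
}}

```text
time: 44.48
position: [0.4807, -0.0116, 0.104]
orientation: [0.706, 0.708, -0.001, -0.001]
contact_force: [-5.7, -1.8, 1.2]
finger_gap: 0.0137
```

Request:
{"method": "apply_moves", "body": {
  "increments": [
    {"translation": [0,4,-12],"turn": [0,0,0]},
    {"translation": [0,10,-24],"turn": [0,0,0]},
    {"translation": [0,17,-35.5],"turn": [0,0,0]},
    {"translation": [0,25,-47],"turn": [0,0,0]},
    {"translation": [0,33,-57.5],"turn": [0,0,0]},
    {"translation": [0,41.5,-68],"turn": [0,0,0]},
    {"translation": [0,45,-72],"turn": [0,0,0]},
    {"translation": [0,45,-72],"turn": [0,0,0]},
    {"translation": [0,45,-72],"turn": [0,0,0]},
    {"translation": [0,45,-72],"turn": [0,0,0]},
    {"translation": [0,45,-72],"turn": [0,0,0]},
    {"translation": [0,45,-72],"turn": [0,0,0]}
  ]
}}

```text
time: 45.98
position: [0.5254, -0.0113, 0.1773]
orientation: [0.706, 0.708, -0.001, -0.001]
contact_force: [-11.2, 0.2, 6.4]
finger_gap: 0.0135
```

Run:
```python
from h import *
snap("top","t2",(210,120,370,250),4.8)
s=robot.sense(); print(s["time"],s["position"],s["finger_gap"],s["contact_force"])
```

```text
46.025 [ 0.5254 -0.0113  0.1773] 0.0134132649781868 [-9.7842 -0.5682  7.1494]
```

View pics/t2.png

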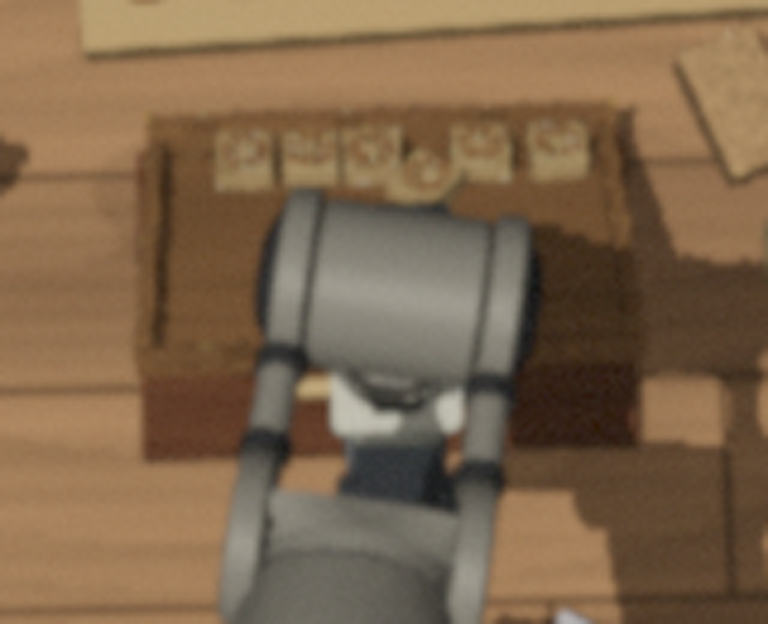

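Request:
{"method": "apply_moves", "body": {
  "increments": [
    {"translation": [0,-4,8],"turn": [0,0,0]},
    {"translation": [0,-12,20],"turn": [0,0,0]},
    {"translation": [0,-23,36],"turn": [0,0,0]},
    {"translation": [0,-34,52],"turn": [0,0,0]},
    {"translation": [0,-46,72],"turn": [0,0,0]},
    {"translation": [0,-53,90],"turn": [0,0,0]},
    {"translation": [0,-58,105],"turn": [0,0,0]},
    {"translation": [0,-62,120],"turn": [0,0,0]},
    {"translation": [0,-65,134],"turn": [0,0,0]},
    {"translation": [0,-67,145],"turn": [0,0,0]},
    {"translation": [0,-67.5,149],"turn": [0,0,0]},
    {"translation": [0,-67.5,149],"turn": [0,0,0]}
  ]
}}

```text
time: 47.52
position: [0.4608, -0.0118, 0.0275]
orientation: [0.706, 0.708, 0.001, 0.001]
contact_force: [2.3, 1.1, -3.4]
finger_gap: 0.0137
```

Request:
{"method": "apply_moves", "body": {
  "increments": [
    {"translation": [0,0,0],"turn": [0,0,0]},
    {"translation": [0,0,0],"turn": [0,0,0]},
    {"translation": [0,0,-10],"turn": [0,0,0]},
    {"translation": [0,0,-40],"turn": [0,0,0]},
    {"translation": [0,30,-80],"turn": [0,0,0.17]},
    {"translation": [0,60,-120],"turn": [0,0,0.35]},
    {"translation": [0,80,-160],"turn": [0,0,0.53]},
    {"translation": [0,90,-190],"turn": [0,0,0.71]},
    {"translation": [0,95,-210],"turn": [0,0,0.89]},
    {"translation": [0,100,-215],"turn": [0,0,1.07]},
    {"translation": [0,100,-220],"turn": [0,0,1.25]},
    {"translation": [0,100,-220],"turn": [0,0,1.43]}
  ],
  "fingers": 40
}}

```text
time: 49.02
position: [0.5592, -0.0115, 0.2482]
orientation: [0.998, 0.069, 0.0, 0.0]
contact_force: [-0.1, -0.7, -0.6]
finger_gap: 0.04
```

Request:
{"method": "apply_moves", "body": {
  "increments": [
    {"translation": [0,0,0],"turn": [0,0,0.141]},
    {"translation": [0,0,0],"turn": [0,0,0.141]},
    {"translation": [0,0,0],"turn": [0,0,0.141]},
    {"translation": [0,0,0],"turn": [0,0,0.141]}
  ]
}}

```text
time: 49.52
position: [0.5593, -0.0114, 0.2472]
orientation: [1.0, 0.002, 0.0, 0.0]
contact_force: [-0.3, -0.2, -0.5]
finger_gap: 0.0398
```

Run:
```python
from h import *
s=robot.sense(); print(s["time"],s["position"],s["orientation"],s["finger_gap"],s["contact_force"])
c=snap("wrist","w8",(60,0,520,240),1.7)
```

```text
49.525 [ 0.5593 -0.0114  0.2472] [1.     0.0022 0.     0.    ] 0.03981293153963254 [-0.3395 -0.198  -0.5448]
```

View pics/w8.png

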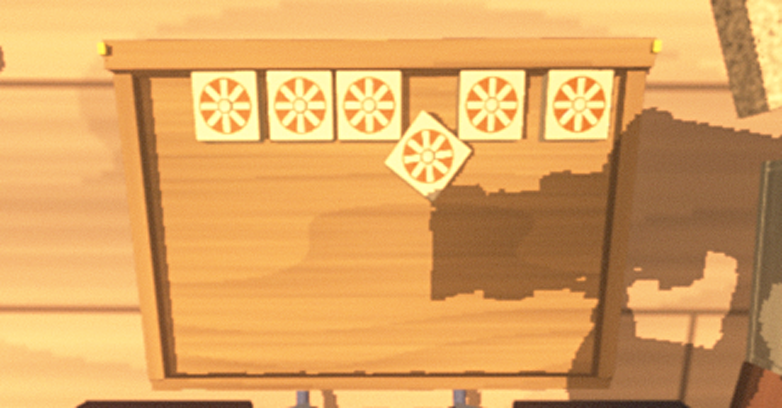

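Run:
```python
from h import *
c=ci("w8"); 
for n,u,v in(("B1",225,105),("B2",299,105),("B3",369,105),("B5",492,104),("B6",579,104),("C",428,155),("top",425,111),("right",472,150),("bot",431,198),("left",385,159),("B3 near",369,140),("B5 near",492,138),("B3right",402,105),("B5left",460,104)): print(n,w(c,u/1.7+60,v/1.7,.046))
for n,u,v in(("FL",145,74),("FR",637,72),("NL",175,374),("NR",598,374)): print(n,w(c,u/1.7+60,v/1.7,.028))
s=robot.sense();print(s["position"])
```

```text
B1 [0.6922 0.0888 0.046 ]
B2 [0.6923 0.0423 0.046 ]
B3 [ 0.6925 -0.0017  0.046 ]
B5 [ 0.6934 -0.0789  0.046 ]
B6 [ 0.6936 -0.1335  0.046 ]
C [ 0.663  -0.0395  0.046 ]
top [ 0.6892 -0.0369  0.046 ]
right [ 0.6661 -0.0676  0.046 ]
bot [ 0.6365 -0.0421  0.046 ]
left [ 0.6605 -0.0119  0.046 ]
B3 near [ 0.6719 -0.0016  0.046 ]
B5 near [ 0.6734 -0.08    0.046 ]
B3right [ 0.6926 -0.0224  0.046 ]
B5left [ 0.6933 -0.0588  0.046 ]
FL [0.7138 0.1444 0.028 ]
FR [ 0.7162 -0.1753  0.028 ]
NL [0.5104 0.1435 0.028 ]
NR [ 0.5117 -0.1711  0.028 ]
[ 0.5593 -0.0114  0.2471]
```

Request:
{"method": "apply_moves", "body": {
  "increments": [
    {"translation": [35,10,30],"turn": [0,0,0]},
    {"translation": [75,22,70],"turn": [0,0,0]},
    {"translation": [99.5,28.5,120],"turn": [0,0,0]},
    {"translation": [99.5,28.5,160],"turn": [0,0,0]},
    {"translation": [99.5,28.5,180],"turn": [0,0,0]},
    {"translation": [99.5,28.5,180],"turn": [0,0,0]},
    {"translation": [99.5,28.5,195],"turn": [0,0,0]},
    {"translation": [99.5,28.5,208],"turn": [0,0,0]},
    {"translation": [99.5,28.5,217],"turn": [0,0,0]},
    {"translation": [99.5,28.5,221],"turn": [0,0,0]},
    {"translation": [99.5,28.5,221],"turn": [0,0,0]}
  ],
  "fingers": 68
}}

```text
time: 50.95
position: [0.6589, -0.0397, 0.0258]
orientation: [1.0, 0.001, -0.0, 0.0]
contact_force: [-0.7, 0.6, 0.4]
finger_gap: 0.068
```

Request:
{"method": "apply_moves", "body": {
  "increments": [
    {"translation": [0,0,0],"turn": [0,0,0]},
    {"translation": [0,0,0],"turn": [0,0,0]},
    {"translation": [0,0,0],"turn": [0,0,0]}
  ],
  "fingers": 36,
  "grip_force": 12
}}

```text
time: 51.32
position: [0.6592, -0.0397, 0.0265]
orientation: [1.0, 0.001, 0.0, 0.0]
contact_force: [0.4, 0.6, 1.8]
finger_gap: 0.0539
```

Request:
{"method": "apply_moves", "body": {
  "increments": [
    {"translation": [-5,0,-1],"turn": [0,0,0]},
    {"translation": [-15,0,-1],"turn": [0,0,0]},
    {"translation": [-28,0,-1],"turn": [0,0,0]},
    {"translation": [-42,0,-1],"turn": [0,0,0]},
    {"translation": [-54,0,-1],"turn": [0,0,0]},
    {"translation": [-60,0,-1],"turn": [0,0,0]},
    {"translation": [-60,0,0],"turn": [0,0,0]}
  ]
}}

```text
time: 52.2
position: [0.5986, -0.0398, 0.0263]
orientation: [1.0, 0.001, 0.0, 0.0]
contact_force: [-1.8, 0.5, 5.6]
finger_gap: 0.0537
```

Request:
{"method": "apply_moves", "body": {
  "increments": [
    {"translation": [0,0,0],"turn": [0,0,0]},
    {"translation": [0,0,0],"turn": [0,0,0]},
    {"translation": [0,0,-40],"turn": [0,0,0]},
    {"translation": [0,0,-100],"turn": [0,0,0]},
    {"translation": [-20,0,-150],"turn": [0,0,0]},
    {"translation": [-40,0,-200],"turn": [0,0,0]},
    {"translation": [-40,0,-220],"turn": [0,0,0]},
    {"translation": [-40,0,-220],"turn": [0,0,0]},
    {"translation": [-40,0,-220],"turn": [0,0,0]}
  ],
  "fingers": 75
}}

```text
time: 53.32
position: [0.5585, -0.0398, 0.2444]
orientation: [1.0, 0.001, -0.001, -0.0]
contact_force: [-0.0, 0.1, -1.0]
finger_gap: 0.0751
```

```bash
cat >> h.py <<'E'
def blobs(im,c,amin=700,amax=6000):
    """rosette-block top faces: pale wood against the tray floor -> (x,y,yaw,area)"""
    h=cv2.cvtColor(im.astype(np.uint8),cv2.COLOR_BGR2HSV); m=((h[:,:,1]<130)&(h[:,:,2]>150)).astype(np.uint8)*255
    m=cv2.morphologyEx(m,cv2.MORPH_CLOSE,np.ones((9,9))); m=cv2.morphologyEx(m,cv2.MORPH_OPEN,np.ones((5,5)))
    out=[]
    for k in cv2.findContours(m,cv2.RETR_EXTERNAL,cv2.CHAIN_APPROX_NONE)[0]:
        a=cv2.contourArea(k); 
        if amin<a<amax:
            Q=np.array([w(c,*p,.046)[:2] for p in cv2.boxPoints(cv2.minAreaRect(k))]); e=Q[1]-Q[0]
            out.append((Q.mean(0).round(4),((np.degrees(np.arctan2(e[1],e[0]))+45)%90-45).round(1),np.linalg.norm(e).round(4),np.linalg.norm(Q[2]-Q[1]).round(4)))
    return out
E
python3 - <<'E'
from h import *
for b in blobs(np.load("pics/w8.npy"),ci("w8")): print(b)
print("now"); s=robot.sense(); print(s["position"])
c=snap("wrist","w9")
for b in blobs(np.load("pics/w9.npy"),c): print(b)
E
```

```text
(array([0.2332, 0.2749]), np.float64(0.3), np.float64(0.2377), np.float64(0.0336))
(array([ 0.3992, -0.0074]), np.float64(0.2), np.float64(0.1128), np.float64(0.0393))
(array([0.3942, 0.2859]), np.float64(0.2), np.float64(0.0501), np.float64(0.0474))
(array([ 0.4691, -0.0104]), np.float64(0.2), np.float64(0.0902), np.float64(0.0174))
(array([ 0.5887, -0.2927]), np.float64(0.2), np.float64(0.062), np.float64(0.1585))
(array([ 0.6935, -0.1329]), np.float64(0.2), np.float64(0.04), np.float64(0.0396))
(array([ 0.7165, -0.2645]), np.float64(0.2), np.float64(0.0643), np.float64(0.072))
now
[ 0.5585 -0.0398  0.2444]
(array([0.2343, 0.2464]), np.float64(0.2), np.float64(0.2352), np.float64(0.0335))
(array([0.3963, 0.0033]), np.float64(0.2), np.float64(0.1453), np.float64(0.0451))
(array([ 0.4831, -0.0269]), np.float64(0.2), np.float64(0.2989), np.float64(0.0458))
(array([ 0.6022, -0.0387]), np.float64(-38.4), np.float64(0.0395), np.float64(0.0398))
(array([ 0.5901, -0.3229]), np.float64(0.1), np.float64(0.0527), np.float64(0.1602))
(array([0.6921, 0.0445]), np.float64(0.1), np.float64(0.1283), np.float64(0.039))
(array([ 0.6934, -0.1327]), np.float64(0.1), np.float64(0.0396), np.float64(0.0391))
(array([ 0.6933, -0.0783]), np.float64(0.1), np.float64(0.0385), np.float64(0.039))
(array([ 0.7211, -0.2787]), np.float64(0.1), np.float64(0.085), np.float64(0.0573))
(array([ 0.7312, -0.1544]), np.float64(-1.0), np.float64(0.0397), np.float64(0.151))
(array([0.7284, 0.1696]), np.float64(0.1), np.float64(0.1685), np.float64(0.0399))
```

Request:
{"method": "apply_moves", "body": {
  "increments": [
    {"translation": [15,0,0],"turn": [0,0,-0.17]},
    {"translation": [30,0,0],"turn": [0,0,-0.35]},
    {"translation": [50,0,0],"turn": [0,0,-0.53]},
    {"translation": [70,0,20],"turn": [0,0,-0.71]},
    {"translation": [90,-1,50],"turn": [0,0,-0.89]},
    {"translation": [110,-1,80],"turn": [0,0,-1.07]},
    {"translation": [126,-1,105],"turn": [0,0,-1.25]},
    {"translation": [126,-1,125],"turn": [0,0,-1.43]},
    {"translation": [126,-1,140],"turn": [0,0,-1.571]},
    {"translation": [126,-1,150],"turn": [0,0,-1.571]},
    {"translation": [126,-1,150],"turn": [0,0,-1.571]},
    {"translation": [126,-1,150],"turn": [0,0,-1.571]}
  ],
  "fingers": 0
}}

```text
time: 54.88
position: [0.6852, -0.0386, 0.0965]
orientation: [0.707, 0.708, 0.0, 0.0]
contact_force: [0.3, 0.5, 0.1]
finger_gap: 0.0006
```

Run:
```python
from h import *
s=robot.sense();print(s["position"],s["finger_gap"]); inc([.685,-.039,.0265],down(np.pi/2),s)
```

```text
[ 0.6852 -0.0386  0.0965] 0.0005665556584858234
t [-0.4 -0.3 70. ] turn [0.001 0.    0.002]
```

Request:
{"method": "apply_moves", "body": {
  "increments": [
    {"translation": [0,0,25],"turn": [0,0,0]},
    {"translation": [0,0,45],"turn": [0,0,0]},
    {"translation": [0,0,60],"turn": [0,0,0]},
    {"translation": [0,0,69],"turn": [0,0,0]},
    {"translation": [0,0,69],"turn": [0,0,0]},
    {"translation": [-6,0,69],"turn": [0,0,0]},
    {"translation": [-11,0,69],"turn": [0,0,0]},
    {"translation": [-15,0,69],"turn": [0,0,0]},
    {"translation": [-18,0,69],"turn": [0,0,0]},
    {"translation": [-18,0,69],"turn": [0,0,0]},
    {"translation": [-12,0,69],"turn": [0,0,0]},
    {"translation": [-8,0,50],"turn": [0,0,0]}
  ]
}}

```text
time: 56.38
position: [0.6837, -0.0457, 0.045]
orientation: [0.706, 0.708, -0.001, -0.002]
contact_force: [0.5, -0.2, -0.1]
finger_gap: 0.0005
```

Request:
{"method": "apply_moves", "body": {
  "increments": [
    {"translation": [0,0,-40],"turn": [0,0,0]},
    {"translation": [0,-30,-90],"turn": [0,0,0.17]},
    {"translation": [0,-80,-140],"turn": [0,0,0.34]},
    {"translation": [0,-120,-180],"turn": [0,0,0.51]},
    {"translation": [0,-127,-200],"turn": [0,0,0.67]},
    {"translation": [0,-127,-200],"turn": [0,0,0.84]},
    {"translation": [0,-127,-200],"turn": [0,0,1.0]},
    {"translation": [0,-127,-200],"turn": [0,0,1.17]},
    {"translation": [0,-127,-200],"turn": [0,0,1.34]},
    {"translation": [0,-127,-200],"turn": [0,0,1.571]},
    {"translation": [0,-127,-200],"turn": [0,0,1.571]},
    {"translation": [0,-127,-200],"turn": [0,0,1.571]}
  ],
  "fingers": 65
}}

```text
time: 57.88
position: [0.5581, -0.0466, 0.2473]
orientation: [1.0, 0.002, 0.001, 0.0]
contact_force: [-0.7, -0.3, 0.2]
finger_gap: 0.0649
```

Run:
```python
from h import *
s=robot.sense(); print(s["time"],s["position"])
c=snap("wrist","w10")
for b in blobs(np.load("pics/w10.npy"),c):
    if .55<b[0][0]<.71: print(b)
inc([.6022,-.0387,.0255],down(np.radians(51.6)),s)
```

```text
57.875 [ 0.5581 -0.0466  0.2473]
(array([ 0.6023, -0.0387]), np.float64(-37.9), np.float64(0.0394), np.float64(0.0393))
(array([0.6922, 0.0444]), np.float64(0.8), np.float64(0.1284), np.float64(0.0393))
(array([ 0.6934, -0.1105]), np.float64(0.2), np.float64(0.0842), np.float64(0.0395))
t [ 43.8  -7.8 221.9] turn [ 0.001 -0.001 -0.897]
```

Request:
{"method": "apply_moves", "body": {
  "increments": [
    {"translation": [10,-2,40],"turn": [0,0,-0.17]},
    {"translation": [25,-5,80],"turn": [0,0,-0.35]},
    {"translation": [44,-8,120],"turn": [0,0,-0.53]},
    {"translation": [44,-8,150],"turn": [0,0,-0.71]},
    {"translation": [44,-8,170],"turn": [0,0,-0.897]},
    {"translation": [44,-8,180],"turn": [0,0,-0.897]},
    {"translation": [44,-8,180],"turn": [0,0,-0.897]},
    {"translation": [44,-8,200],"turn": [0,0,-0.897]},
    {"translation": [44,-8,212],"turn": [0,0,-0.897]},
    {"translation": [44,-8,219],"turn": [0,0,-0.897]},
    {"translation": [44,-8,222],"turn": [0,0,-0.897]},
    {"translation": [44,-8,222],"turn": [0,0,-0.897]}
  ]
}}

```text
time: 59.42
position: [0.6021, -0.0389, 0.0242]
orientation: [0.901, 0.435, 0.0, 0.0]
contact_force: [0.2, -0.0, -0.7]
finger_gap: 0.0649
```

Request:
{"method": "apply_moves", "body": {
  "increments": [
    {"translation": [0,0,0],"turn": [0,0,0]},
    {"translation": [0,0,0],"turn": [0,0,0]},
    {"translation": [0,0,0],"turn": [0,0,0]},
    {"translation": [0,0,0],"turn": [0,0,0]}
  ],
  "fingers": 30,
  "grip_force": 20
}}

```text
time: 59.92
position: [0.602, -0.0389, 0.0242]
orientation: [0.9, 0.435, 0.0, 0.0]
contact_force: [-0.6, -0.0, 0.9]
finger_gap: 0.0398
```

Run:
```python
from h import *
s=robot.sense();print(s["position"],s["finger_gap"]); inc([.612,-.0441,.0265],down(np.pi/2),s)
```

```text
[ 0.602  -0.0389  0.0242] 0.039827982709842606
t [ 2.1 11.1 -2.3] turn [ 0.     0.    -0.671]
```

Request:
{"method": "apply_moves", "body": {
  "increments": [
    {"translation": [0,0,-12],"turn": [0,0,0]},
    {"translation": [1,5,-15],"turn": [0,0,-0.17]},
    {"translation": [2,11,-15],"turn": [0,0,-0.35]},
    {"translation": [2,11,-15],"turn": [0,0,-0.53]},
    {"translation": [2,11,-15],"turn": [0,0,-0.671]},
    {"translation": [2,11,-15],"turn": [0,0,-0.671]},
    {"translation": [2,11,-8],"turn": [0,0,-0.671]},
    {"translation": [2,11,-2],"turn": [0,0,-0.671]},
    {"translation": [2,11,-1],"turn": [0,0,-0.671]},
    {"translation": [2,11,-1],"turn": [0,0,-0.671]}
  ]
}}

```text
time: 61.18
position: [0.6117, -0.0441, 0.0248]
orientation: [0.707, 0.707, -0.0, -0.0]
contact_force: [0.2, 1.0, -0.3]
finger_gap: 0.0398
```

Request:
{"method": "apply_moves", "body": {
  "increments": [
    {"translation": [0,0,0],"turn": [0,0,0]},
    {"translation": [0,0,0],"turn": [0,0,0]},
    {"translation": [0,0,-20],"turn": [0,0,0]},
    {"translation": [0,0,-65],"turn": [0,0,0]},
    {"translation": [11,-50,-90],"turn": [0,0,0]},
    {"translation": [22,-100,-90],"turn": [0,0,0]},
    {"translation": [32,-140,-90],"turn": [0,0,0]},
    {"translation": [32,-150,-90],"turn": [0,0,0]},
    {"translation": [32,-150,-85],"turn": [0,0,0]},
    {"translation": [32,-150,-80],"turn": [0,0,0]},
    {"translation": [32,-150,-80],"turn": [0,0,0]}
  ],
  "fingers": 60
}}

```text
time: 62.55
position: [0.4623, -0.0124, 0.1042]
orientation: [0.707, 0.707, -0.0, -0.0]
contact_force: [-1.3, 0.2, -0.2]
finger_gap: 0.0602
```

Run:
```python
from h import *
s=robot.sense();print(s["time"],s["position"],s["finger_gap"]); inc([.462,-.0115,.026],down(np.pi/2),s)
```

```text
62.55 [ 0.4623 -0.0124  0.1042] 0.0601687486541273
t [ 0.8 -0.2 78.2] turn [-0.001 -0.    -0.   ]
```

Request:
{"method": "apply_moves", "body": {
  "increments": [
    {"translation": [0,-1,20],"turn": [0,0,0]},
    {"translation": [0,-1,38],"turn": [0,0,0]},
    {"translation": [0,-1,54],"turn": [0,0,0]},
    {"translation": [0,-1,66],"turn": [0,0,0]},
    {"translation": [0,-1,74],"turn": [0,0,0]},
    {"translation": [0,-1,78],"turn": [0,0,0]},
    {"translation": [0,-1,78],"turn": [0,0,0]}
  ],
  "fingers": 32
}}

```text
time: 63.42
position: [0.4609, -0.0122, 0.027]
orientation: [0.707, 0.707, -0.0, 0.0]
contact_force: [1.1, 0.2, -0.6]
finger_gap: 0.0322
```

Request:
{"method": "apply_moves", "body": {
  "increments": [
    {"translation": [0,0,0],"turn": [0,0,0]},
    {"translation": [0,0,0],"turn": [0,0,0]},
    {"translation": [0,0,0],"turn": [0,0,0]},
    {"translation": [0,0,0],"turn": [0,0,0]}
  ],
  "fingers": 5,
  "grip_force": 15
}}

```text
time: 63.92
position: [0.4608, -0.0122, 0.0273]
orientation: [0.707, 0.707, -0.0, 0.0]
contact_force: [-1.8, -0.6, 4.0]
finger_gap: 0.013
```

Request:
{"method": "apply_moves", "body": {
  "increments": [
    {"translation": [0,1.5,-13],"turn": [0,0,0]},
    {"translation": [0,3.5,-26.6],"turn": [0,0,0]},
    {"translation": [0,6.5,-39.7],"turn": [0,0,0]},
    {"translation": [0,10,-52.6],"turn": [0,0,0]},
    {"translation": [0,12,-59],"turn": [0,0,0]},
    {"translation": [0,14.3,-65.4],"turn": [0,0,0]},
    {"translation": [0,19.3,-78],"turn": [0,0,0]},
    {"translation": [0,24.5,-90],"turn": [0,0,0]},
    {"translation": [0,30.8,-102],"turn": [0,0,0]},
    {"translation": [0,37.5,-113.5],"turn": [0,0,0]},
    {"translation": [0,45,-125],"turn": [0,0,0]},
    {"translation": [0,53,-136],"turn": [0,0,0]}
  ]
}}

```text
time: 65.42
position: [0.5134, -0.0118, 0.1633]
orientation: [0.707, 0.707, -0.001, -0.001]
contact_force: [2.1, 2.2, -5.2]
finger_gap: 0.0133
```

Request:
{"method": "apply_moves", "body": {
  "increments": [
    {"translation": [0,7,-9],"turn": [0,0,0]},
    {"translation": [0,11.5,-14],"turn": [0,0,0]},
    {"translation": [0,11.5,-14],"turn": [0,0,0]},
    {"translation": [0,11.5,-14],"turn": [0,0,0]},
    {"translation": [0,11.5,-14],"turn": [0,0,0]},
    {"translation": [0,11.5,-14],"turn": [0,0,0]},
    {"translation": [0,11.5,-14],"turn": [0,0,0]},
    {"translation": [0,11.5,-14],"turn": [0,0,0]}
  ]
}}

```text
time: 66.42
position: [0.5243, -0.0118, 0.1772]
orientation: [0.707, 0.707, -0.001, -0.001]
contact_force: [-3.7, 3.7, 1.3]
finger_gap: 0.0132
```

Request:
{"method": "apply_moves", "body": {
  "increments": [
    {"translation": [0,-4,6],"turn": [0,0,0]},
    {"translation": [0,-12,18],"turn": [0,0,0]},
    {"translation": [0,-23,34],"turn": [0,0,0]},
    {"translation": [0,-34,52],"turn": [0,0,0]},
    {"translation": [0,-45,72],"turn": [0,0,0]},
    {"translation": [0,-52,90],"turn": [0,0,0]},
    {"translation": [0,-56.5,105],"turn": [0,0,0]},
    {"translation": [0,-60,120],"turn": [0,0,0]},
    {"translation": [0,-62.5,134],"turn": [0,0,0]},
    {"translation": [0,-64,145],"turn": [0,0,0]},
    {"translation": [0,-64.5,150],"turn": [0,0,0]},
    {"translation": [0,-64.5,150],"turn": [0,0,0]}
  ]
}}

```text
time: 67.92
position: [0.4608, -0.0124, 0.0274]
orientation: [0.707, 0.707, -0.0, 0.0]
contact_force: [-2.9, 0.2, 2.3]
finger_gap: 0.0137
```

Request:
{"method": "apply_moves", "body": {
  "increments": [
    {"translation": [0,0,0],"turn": [0,0,0]},
    {"translation": [0,0,0],"turn": [0,0,0]},
    {"translation": [0,0,-10],"turn": [0,0,0]},
    {"translation": [0,0,-40],"turn": [0,0,0]},
    {"translation": [0,30,-80],"turn": [0,0,0.17]},
    {"translation": [0,60,-120],"turn": [0,0,0.35]},
    {"translation": [0,80,-160],"turn": [0,0,0.53]},
    {"translation": [0,90,-190],"turn": [0,0,0.71]},
    {"translation": [0,95,-210],"turn": [0,0,0.89]},
    {"translation": [0,100,-215],"turn": [0,0,1.07]},
    {"translation": [0,100,-220],"turn": [0,0,1.25]},
    {"translation": [0,100,-220],"turn": [0,0,1.43]}
  ],
  "fingers": 40
}}

```text
time: 69.42
position: [0.561, -0.0121, 0.2482]
orientation: [0.998, 0.067, 0.001, 0.0]
contact_force: [-1.0, -0.5, 0.7]
finger_gap: 0.0399
```

Request:
{"method": "apply_moves", "body": {
  "increments": [
    {"translation": [0,0,0],"turn": [0,0,0.141]},
    {"translation": [0,0,0],"turn": [0,0,0.141]},
    {"translation": [0,0,0],"turn": [0,0,0.141]},
    {"translation": [0,0,0],"turn": [0,0,0.141]}
  ]
}}

```text
time: 69.92
position: [0.5608, -0.0121, 0.2471]
orientation: [1.0, 0.001, 0.0, 0.0]
contact_force: [0.4, 0.4, 0.0]
finger_gap: 0.0398
```

Run:
```python
from h import *
s=robot.sense(); print(s["time"],s["position"])
c=snap("wrist","w11")
for b in blobs(np.load("pics/w11.npy"),c,amax=20000):
    if .55<b[0][0]<.71: print(b)
```

```text
69.925 [ 0.5608 -0.0121  0.2471]
(array([ 0.5935, -0.2927]), np.float64(0.0), np.float64(0.0617), np.float64(0.1668))
(array([ 0.6926, -0.0219]), np.float64(0.0), np.float64(0.2592), np.float64(0.0397))
(array([0.698 , 0.0342]), np.float64(0.0), np.float64(0.4959), np.float64(0.1099))
```

Request:
{"method": "apply_moves", "body": {
  "increments": [
    {"translation": [0,10,-60],"turn": [0,0,0]},
    {"translation": [-20,30,-120],"turn": [0,0,0]},
    {"translation": [-60,70,-153],"turn": [0,0,0]},
    {"translation": [-100,115,-153],"turn": [0,0,0]},
    {"translation": [-140,155,-153],"turn": [0,0,0]},
    {"translation": [-180,190,-153],"turn": [0,0,0]},
    {"translation": [-215,210,-153],"turn": [0,0,0]},
    {"translation": [-230,215,-153],"turn": [0,0,0]},
    {"translation": [-230,215,-153],"turn": [0,0,0]},
    {"translation": [-230,215,-153],"turn": [0,0,0]},
    {"translation": [-230,215,-153],"turn": [0,0,0]}
  ]
}}

```text
time: 71.35
position: [0.3316, -0.2266, 0.3998]
orientation: [1.0, 0.001, -0.0, -0.0]
contact_force: [-0.6, 0.1, 0.7]
finger_gap: 0.0396
```

Run:
```python
from h import *
s=robot.sense(); print(s["time"],s["position"]); snap("wrist","v1"); snap("scene","v3"); snap("top","v4")
```

```text
71.35 [ 0.3316 -0.2266  0.3998]
```

Request:
{"method": "apply_moves", "body": {
  "increments": [
    {"translation": [0,40,0],"turn": [0,0,0]},
    {"translation": [0,80,0],"turn": [0,0,0]},
    {"translation": [0,120,0],"turn": [0,0,0]},
    {"translation": [0,150,0],"turn": [0,0,0]},
    {"translation": [0,160,0],"turn": [0,0,0]},
    {"translation": [0,160,0],"turn": [0,0,0]},
    {"translation": [0,160,0],"turn": [0,0,0]},
    {"translation": [0,160,0],"turn": [0,0,0]}
  ]
}}

```text
time: 72.5
position: [0.331, -0.3862, 0.4006]
orientation: [1.0, 0.0, 0.0, 0.0]
contact_force: [-0.7, 0.3, 0.7]
finger_gap: 0.0399
```

Run:
```python
from h import *
s=robot.sense(); print(s["time"],s["position"]); snap("wrist","v2")
def crop(fn,x0,y0,w_,h_,k): return cv2.resize(np.load(f"pics/{fn}.npy")[y0:y0+h_,x0:x0+w_],None,fx=k,fy=k,interpolation=cv2.INTER_CUBIC)
for fn in("v1","v2"):
    c=ci(fn); print(fn,[pix(c,p).round() for p in((.443,-.346,0),(.469,-.32,.11),(.48,-.28,.25))])
c=ci("v3"); print("scene",[pix(c,p).round() for p in((.443,-.346,0),(.469,-.32,.11),(.48,-.28,.25))])
```

```text
72.5 [ 0.331  -0.3862  0.4006]
v1 [array([356.,  99.]), array([356.,  71.]), array([345.,  33.])]
v2 [array([262.,  99.]), array([236.,  71.]), array([168.,  32.])]
scene [array([213., 174.]), array([209., 154.]), array([212., 121.])]
```

Run:
```python
from h import *
def crop(fn,x0,y0,w_,h_,k): return cv2.resize(np.load(f"pics/{fn}.npy")[y0:y0+h_,x0:x0+w_],None,fx=k,fy=k,interpolation=cv2.INTER_CUBIC)
o=np.zeros((600,800,3),np.uint8)
o[:350,:400]=crop("v1",270,0,160,140,2.5);o[:350,400:]=crop("v2",130,0,160,140,2.5)
o[350:,:300]=crop("v3",175,100,100,84,3)[:250]
cv2.imwrite("pics/m5.png",o)
```

```text
(no output)
```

View pics/m5.png

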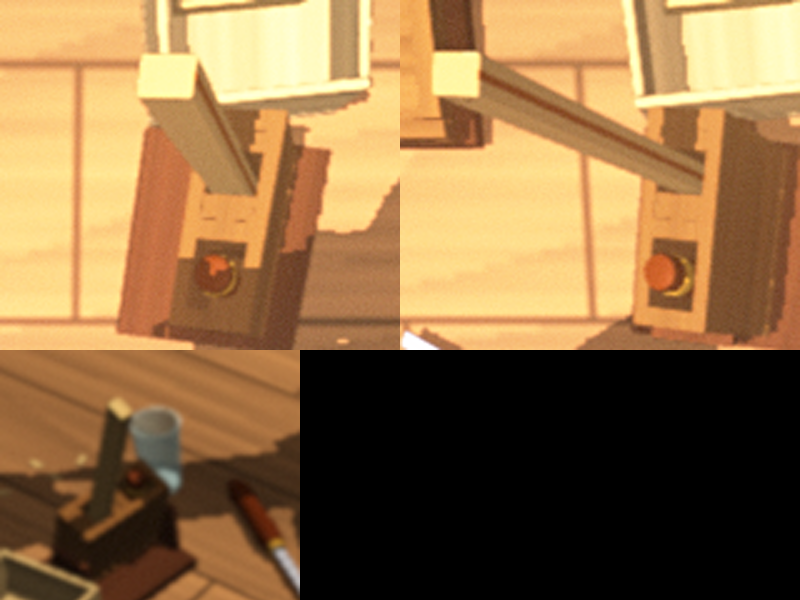

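Run:
```python
from h import *
c1,c2=ci("v1"),ci("v2")
def ray(c,u,v):
    p=w(c,u,v,0); o=c["T"][:3,3]; d=p-o; return o,d/np.linalg.norm(d)
def tri(p1,p2):
    (o1,d1),(o2,d2)=ray(c1,p1[0]/2.5+270,p1[1]/2.5),ray(c2,(p2[0]-400)/2.5+130,p2[1]/2.5)
    A=np.stack([d1,-d2],1); t=np.linalg.lstsq(A,o2-o1,rcond=None)[0]; a,b=o1+d1*t[0],o2+d2*t[1]
    return (a+b)/2,np.linalg.norm(a-b)
P=[tri(a,b) for a,b in(((144,57),(434,52)),((196,55),(478,51)),((196,97),(479,94)),((139,97),(433,93)))]
for p in P: print(p)
Q=np.array([p[0] for p in P]); top=Q.mean(0); print("top",top,"edges",[np.linalg.norm(Q[i]-Q[(i+1)%4]).round(4) for i in range(4)])
# mouth: right near corner where batten meets mouth
print("mouth near-right",tri((258,193),(705,192)),"gouge",tri((214,271),(662,271)))
```

```text
(array([ 0.4858, -0.2626,  0.2592]), np.float64(0.0011298162131671472))
(array([ 0.4848, -0.2797,  0.2644]), np.float64(0.0007982887591588591))
(array([ 0.4709, -0.2798,  0.2674]), np.float64(0.00047977757855577975))
(array([ 0.4728, -0.2611,  0.2601]), np.float64(0.0008254923858440394))
top [ 0.4786 -0.2708  0.2628] edges [np.float64(0.0179), np.float64(0.0142), np.float64(0.0201), np.float64(0.0131)]
mouth near-right (array([ 0.461 , -0.3419,  0.1165]), np.float64(1.1050301967032231e-05)) gouge (array([ 0.4208, -0.319 ,  0.1256]), np.float64(0.000554707172594712))
```

```bash
cat >> h.py <<'E'
def tilt(phi,psi): # degrees; tool y along stand x, tool z phi from down towards stand y
    p,q=np.radians(phi),np.radians(psi); xs=np.array([np.cos(q),np.sin(q),0]); ys=np.array([-np.sin(q),np.cos(q),0]); z=np.array([0,0,1.])
    return R.from_matrix(np.stack([np.cos(p)*ys+np.sin(p)*z,xs,np.sin(p)*ys-np.cos(p)*z],1))
E
python3 - <<'E'
from h import *
Rt=tilt(55,-6); tz=Rt.as_matrix()[:,2]
top=np.array([.4786,-.2708,.2628]); a=np.array([.045,.35,.936]); a/=np.linalg.norm(a)
g=top-.1*a; tcp=g+.018*tz; st=tcp-.12*tz
print("grasp",g,"tcp",tcp,"stage",st)
s=robot.sense(); inc(st,Rt,s); inc([.45,-.42,.36],Rt,s)
c=robot.camera_info("top"); print("glass",w(c,586/1.42,388/1.42,.04))
E
```

```text
grasp [ 0.4741 -0.3058  0.1692] tcp [ 0.4756 -0.2911  0.1589] stage [ 0.4654 -0.3889  0.2277]
t [134.3   2.5 172.9] turn [ 0.7    0.777 -1.342]
t [119.   33.7  40.6] turn [ 0.7    0.777 -1.342]
glass [ 0.294  -0.4072  0.04  ]
```

Request:
{"method": "apply_moves", "body": {
  "increments": [
    {"translation": [12,3,4],"turn": [0.07,0.078,-0.134]},
    {"translation": [24,7,8],"turn": [0.14,0.155,-0.268]},
    {"translation": [36,10,12],"turn": [0.21,0.233,-0.403]},
    {"translation": [48,14,16],"turn": [0.28,0.311,-0.537]},
    {"translation": [60,17,20],"turn": [0.35,0.389,-0.671]},
    {"translation": [71,20,24],"turn": [0.42,0.466,-0.805]},
    {"translation": [83,24,28],"turn": [0.49,0.544,-0.939]},
    {"translation": [95,27,32],"turn": [0.56,0.622,-1.074]},
    {"translation": [107,31,36],"turn": [0.63,0.699,-1.208]},
    {"translation": [119,34,41],"turn": [0.7,0.777,-1.342]},
    {"translation": [119,34,41],"turn": [0.7,0.777,-1.342]},
    {"translation": [119,34,41],"turn": [0.7,0.777,-1.342]}
  ]
}}

```text
time: 74.05
position: [0.4496, -0.4209, 0.36]
orientation: [0.661, 0.593, 0.343, -0.308]
contact_force: [-0.3, -0.1, 0.7]
finger_gap: 0.0399
```

Run:
```python
from h import *
s=robot.sense(); print(s["time"],s["position"],s["joint_pos"],s["joint_velocities"]); inc([.45,-.42,.36],tilt(55,-6),s);inc([.4654,-.3889,.2277],tilt(55,-6),s)
```

```text
74.05 [ 0.4496 -0.4209  0.36  ] [-1.116   0.9879  0.3388  0.8398  2.5165 -0.4866] [-0.0085 -0.06   -0.0041  0.0077  0.0092  0.0011]
t [0.6 0.3 0.7] turn [ 0.002  0.002 -0.003]
t [-88.9  12.5 103.4] turn [ 0.002  0.002 -0.003]
```

Request:
{"method": "apply_moves", "body": {
  "increments": [
    {"translation": [-22,3,26],"turn": [0,0,0]},
    {"translation": [-45,6,52],"turn": [0,0,0]},
    {"translation": [-67,9,78],"turn": [0,0,0]},
    {"translation": [-84,12,98],"turn": [0,0,0]},
    {"translation": [-89,12.5,103],"turn": [0,0,0]},
    {"translation": [-89,12.5,103],"turn": [0,0,0]},
    {"translation": [-89,12.5,103],"turn": [0,0,0]}
  ]
}}

```text
time: 74.92
position: [0.4654, -0.3898, 0.229]
orientation: [0.66, 0.594, 0.343, -0.308]
contact_force: [-0.4, -0.5, -0.0]
finger_gap: 0.04
```

Run:
```python
from h import *
s=robot.sense(); print(s["time"],s["position"],s["joint_pos"]); inc([.4756,-.2911,.1589],tilt(55,-6),s)
c=snap("wrist","v5"); top=np.array([.4786,-.2708,.2628]); a=np.array([.045,.35,.936]); a/=np.linalg.norm(a)
print([pix(c,top-k*a).round(1) for k in(0,.05,.1,.14)])
```

```text
74.925 [ 0.4654 -0.3898  0.229 ] [-1.0803  0.9584  0.7455  0.6086  2.2063 -0.8065]
t [ -0.2  -0.4 121.5] turn [ 0.002  0.002 -0.   ]
[array([285.1,  85.7]), array([284.7, 152.2]), array([284.3, 207.2]), array([284. , 244.8])]
```

Run:
```python
from h import *
im=np.load("pics/v5.npy").astype(int)
for r in(70,100,130,160,190): print(r,[tuple(im[r,c]) [::-1] for c in range(250,322,5)])
```

```text
70 [(np.int64(226), np.int64(159), np.int64(99)), (np.int64(236), np.int64(171), np.int64(105)), (np.int64(223), np.int64(154), np.int64(94)), (np.int64(231), np.int64(164), np.int64(101)), (np.int64(225), np.int64(151), np.int64(94)), (np.int64(221), np.int64(151), np.int64(90)), (np.int64(227), np.int64(159), np.int64(100)), (np.int64(236), np.int64(168), np.int64(104)), (np.int64(217), np.int64(147), np.int64(88)), (np.int64(225), np.int64(159), np.int64(100)), (np.int64(219), np.int64(149), np.int64(95)), (np.int64(211), np.int64(143), np.int64(88)), (np.int64(213), np.int64(146), np.int64(89)), (np.int64(193), np.int64(133), np.int64(83)), (np.int64(198), np.int64(136), np.int64(85))]
100 [(np.int64(238), np.int64(170), np.int64(104)), (np.int64(234), np.int64(165), np.int64(103)), (np.int64(231), np.int64(167), np.int64(104)), (np.int64(227), np.int64(159), np.int64(98)), (np.int64(229), np.int64(164), np.int64(104)), (np.int64(164), np.int64(110), np.int64(69)), (np.int64(134), np.int64(99), np.int64(60)), (np.int64(110), np.int64(66), np.int64(36)), (np.int64(137), np.int64(1
[... 1683 characters left out ...]
)]
190 [(np.int64(229), np.int64(161), np.int64(101)), (np.int64(234), np.int64(171), np.int64(108)), (np.int64(232), np.int64(166), np.int64(105)), (np.int64(231), np.int64(162), np.int64(102)), (np.int64(228), np.int64(160), np.int64(100)), (np.int64(227), np.int64(158), np.int64(99)), (np.int64(129), np.int64(97), np.int64(61)), (np.int64(101), np.int64(59), np.int64(31)), (np.int64(135), np.int64(100), np.int64(67)), (np.int64(179), np.int64(115), np.int64(70)), (np.int64(173), np.int64(115), np.int64(62)), (np.int64(194), np.int64(127), np.int64(67)), (np.int64(194), np.int64(126), np.int64(67)), (np.int64(197), np.int64(132), np.int64(69)), (np.int64(203), np.int64(132), np.int64(71))]
```

Request:
{"method": "apply_moves", "body": {
  "increments": [
    {"translation": [0,0,25],"turn": [0,0,0]},
    {"translation": [0,0,50],"turn": [0,0,0]},
    {"translation": [0,0,72],"turn": [0,0,0]},
    {"translation": [0,0,90],"turn": [0,0,0]},
    {"translation": [0,0,104],"turn": [0,0,0]},
    {"translation": [0,0,114],"turn": [0,0,0]},
    {"translation": [0,0,120],"turn": [0,0,0]},
    {"translation": [0,0,121],"turn": [0,0,0]},
    {"translation": [0,0,121],"turn": [0,0,0]}
  ]
}}

```text
time: 76.1
position: [0.4761, -0.2909, 0.1579]
orientation: [0.66, 0.593, 0.343, -0.309]
contact_force: [-0.1, -0.5, 1.0]
finger_gap: 0.0401
```

Request:
{"method": "apply_moves", "body": {
  "increments": [
    {"translation": [0,0,0],"turn": [0,0,0]},
    {"translation": [0,0,0],"turn": [0,0,0]},
    {"translation": [0,0,0],"turn": [0,0,0]},
    {"translation": [0,0,0],"turn": [0,0,0]}
  ],
  "fingers": 5,
  "grip_force": 35
}}

```text
time: 76.6
position: [0.476, -0.2907, 0.1577]
orientation: [0.66, 0.593, 0.343, -0.309]
contact_force: [-0.6, -0.6, 0.6]
finger_gap: 0.014
```

Run:
```python
from h import *
s=robot.sense(); print(s["time"],s["position"],s["joint_pos"],s["contact_force"],s["finger_gap"])
a=np.array([.045,.35,.936]); a/=np.linalg.norm(a); R0=R.from_quat(s["orientation"]); print("axis in tool",R0.inv().apply(a)*100)
Rt=tilt(-15,0); print((R0.inv()*tilt(-15,-6)).as_rotvec(),(R0.inv()*Rt).as_rotvec())
```

```text
76.6 [ 0.476  -0.2907  0.1577] [-1.001   0.8709  1.1396  0.5747  1.9122 -0.9262] [-0.6447 -0.6451  0.5679] 0.014043708011961096
axis in tool [ 96.8919   0.712  -24.7277]
[-0.0003 -1.2223 -0.0014] [ 0.0379 -1.2211 -0.1062]
```

Request:
{"method": "apply_moves", "body": {
  "increments": [
    {"translation": [5,0,-1.3],"turn": [0,0,0]},
    {"translation": [14.5,0,-3.7],"turn": [0,0,0]},
    {"translation": [24,0,-6],"turn": [0,0,0]},
    {"translation": [36,0,-9],"turn": [0,0,0]},
    {"translation": [48,0,-12],"turn": [0,0,0]},
    {"translation": [60,0,-15],"turn": [0,0,0]},
    {"translation": [72,0,-18],"turn": [0,0,0]},
    {"translation": [84,0,-21],"turn": [0,0,0]},
    {"translation": [97,0,-24.5],"turn": [0,0,0]},
    {"translation": [110,0,-28],"turn": [0,0,0]},
    {"translation": [122,0,-31],"turn": [0,0,0]},
    {"translation": [132,0,-34],"turn": [0,0,0]}
  ]
}}

```text
time: 78.1
position: [0.4812, -0.2427, 0.2862]
orientation: [0.659, 0.593, 0.343, -0.309]
contact_force: [0.4, 0.8, -0.3]
finger_gap: 0.0135
```

Run:
```python
from h import *
s=robot.sense(); print(s["time"],s["position"],s["joint_pos"],s["contact_force"],s["finger_gap"])
```

```text
78.1 [ 0.4812 -0.2427  0.2862] [-0.9562  0.6884  1.1354  0.651   2.0411 -0.7721] [ 0.4349  0.8215 -0.297 ] 0.01351421063530576
```

Run:
```python
from h import *
s=robot.sense(); inc([.50,-.20,.36],tilt(55,-6),s); inc([.56,-.10,.33],tilt(20,-3),s); inc([.63,.0068,.20],tilt(-14,0),s)
```

```text
t [85.9 14.1 -5.9] turn [ 0.    -0.001 -0.001]
t [122.   63.3  98. ] turn [ 0.032 -0.611 -0.043]
t [ 80.5 121.7 265.5] turn [ 0.039 -1.204 -0.105]
```

Request:
{"method": "apply_moves", "body": {
  "increments": [
    {"translation": [40,7,-3],"turn": [0,0,0]},
    {"translation": [86,14,-6],"turn": [0,0,0]},
    {"translation": [95,26,20],"turn": [0.008,-0.153,-0.011]},
    {"translation": [104,38,46],"turn": [0.016,-0.306,-0.021]},
    {"translation": [113,51,72],"turn": [0.024,-0.458,-0.032]},
    {"translation": [122,63,98],"turn": [0.032,-0.611,-0.043]},
    {"translation": [112,78,140],"turn": [0.034,-0.76,-0.058]},
    {"translation": [101,93,182],"turn": [0.036,-0.908,-0.074]},
    {"translation": [91,107,224],"turn": [0.038,-1.056,-0.09]},
    {"translation": [80.5,122,265],"turn": [0.039,-1.204,-0.105]},
    {"translation": [80.5,122,265],"turn": [0.039,-1.204,-0.105]},
    {"translation": [80.5,122,265],"turn": [0.039,-1.204,-0.105]}
  ]
}}

```text
time: 79.6
position: [0.6302, 0.006, 0.1997]
orientation: [0.702, 0.702, -0.086, 0.086]
contact_force: [0.8, 0.6, -0.3]
finger_gap: 0.0136
```

Run:
```python
from h import *
s=robot.sense(); print(s["time"],s["position"],s["joint_pos"],s["contact_force"],s["finger_gap"]); inc([.64,.0068,.060],tilt(-14,0),s); inc([.64,.0068,.0231],tilt(-14,0),s)
c=snap("scene","s5"); p=s["position"]; print([pix(c,p+[0,d,.017]).round(1) for d in(-.15,0,.1)])
im=np.load("pics/s5.npy"); cv2.imwrite("pics/s5c.png",cv2.resize(im[130:270,200:360],None,fx=4.2,fy=4.2,interpolation=cv2.INTER_CUBIC))
```

```text
79.6 [0.6302 0.006  0.1997] [ 0.0136  0.5687  1.2328 -0.2498  1.3511  0.0698] [ 0.7835  0.5646 -0.2794] 0.013564105416763879
t [ 34.5   9.9 135.4] turn [-0.001 -0.001 -0.   ]
t [ 43.4   9.9 171.2] turn [-0.001 -0.001 -0.   ]
[array([216. , 181.7]), array([266.2, 206.6]), array([302.7, 224.8])]
```

View pics/s5c.png

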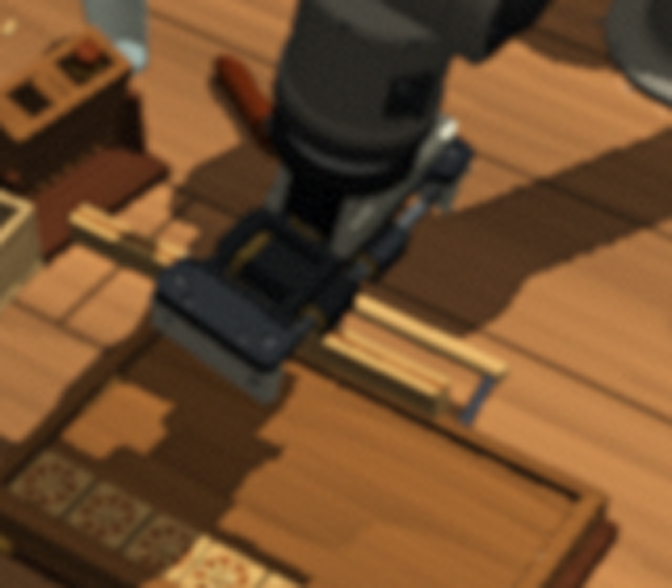

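Request:
{"method": "apply_moves", "body": {
  "increments": [
    {"translation": [10,5,40],"turn": [0,0,0]},
    {"translation": [20,10,80],"turn": [0,0,0]},
    {"translation": [28,10,110],"turn": [0,0,0]},
    {"translation": [34.5,10,135],"turn": [0,0,0]},
    {"translation": [38.5,10,151],"turn": [0,0,0]},
    {"translation": [41,10,161],"turn": [0,0,0]},
    {"translation": [41.8,10,165],"turn": [0,0,0]},
    {"translation": [42.5,10,167.5],"turn": [0,0,0]},
    {"translation": [42.5,10,167.5],"turn": [0,0,0]},
    {"translation": [42.5,10,167.5],"turn": [0,0,0]}
  ]
}}

```text
time: 80.9
position: [0.6404, 0.0067, 0.0271]
orientation: [0.702, 0.702, -0.086, 0.086]
contact_force: [-0.3, 0.3, -0.1]
finger_gap: 0.0136
```

Request:
{"method": "apply_moves", "body": {
  "increments": [
    {"translation": [0.5,0,2],"turn": [0,0,0]},
    {"translation": [0.5,0,2],"turn": [0,0,0]}
  ]
}}

```text
time: 81.15
position: [0.64, 0.0066, 0.0244]
orientation: [0.702, 0.702, -0.087, 0.086]
contact_force: [-0.6, 0.8, -1.2]
finger_gap: 0.0138
```

Request:
{"method": "apply_moves", "body": {
  "increments": [
    {"translation": [0.3,0,1.2],"turn": [0,0,0]},
    {"translation": [0.6,0,2.4],"turn": [0,0,0]},
    {"translation": [0.6,0,2.4],"turn": [0,0,0]}
  ]
}}

```text
time: 81.53
position: [0.6402, 0.0065, 0.0222]
orientation: [0.702, 0.702, -0.086, 0.086]
contact_force: [-0.5, -0.5, 0.5]
finger_gap: 0.0136
```

Run:
```python
from h import *
s=robot.sense(); print(s["time"],s["position"],s["contact_force"],s["torque"],s["finger_gap"])
```

```text
81.525 [0.6402 0.0065 0.0222] [-0.5263 -0.4521  0.4564] [-0.0288 -0.0451  0.0143] 0.013580916391523113
```

Request:
{"method": "apply_moves", "body": {
  "increments": [
    {"translation": [0.3,0,1],"turn": [0,0,0]},
    {"translation": [0.5,0,2],"turn": [0,0,0]},
    {"translation": [0.5,0,2],"turn": [0,0,0]}
  ]
}}

```text
time: 81.9
position: [0.6404, 0.0065, 0.0213]
orientation: [0.702, 0.702, -0.086, 0.087]
contact_force: [-1.7, 1.0, 8.0]
finger_gap: 0.0142
```

Request:
{"method": "apply_moves", "body": {
  "increments": [
    {"translation": [0.3,0,1],"turn": [0,0,0]},
    {"translation": [0.5,0,2],"turn": [0,0,0]},
    {"translation": [0.5,0,2],"turn": [0,0,0]}
  ]
}}

```text
time: 82.28
position: [0.6406, 0.0065, 0.0211]
orientation: [0.702, 0.702, -0.086, 0.087]
contact_force: [-7.3, 2.2, 19.7]
finger_gap: 0.0135
```

Request:
{"method": "apply_moves", "body": {
  "increments": [
    {"translation": [-0.8,0,-3],"turn": [0,0,0]},
    {"translation": [-0.8,0,-3],"turn": [0,0,0]}
  ]
}}

```text
time: 82.52
position: [0.6405, 0.0065, 0.0214]
orientation: [0.702, 0.702, -0.086, 0.086]
contact_force: [-1.1, 0.4, 4.6]
finger_gap: 0.0138
```

Request:
{"method": "apply_moves", "body": {
  "increments": [
    {"translation": [0,0,0],"turn": [0,0,0]},
    {"translation": [0,0,0],"turn": [0,0,0]},
    {"translation": [-1,0,-5],"turn": [0,0,0]},
    {"translation": [-4,0,-16],"turn": [0,0,0]},
    {"translation": [-10,0,-40],"turn": [0,0,0]},
    {"translation": [-20,0,-80],"turn": [0,0,0]},
    {"translation": [-30,0,-120],"turn": [0,0,0]},
    {"translation": [-35,0,-140],"turn": [0,0,0]},
    {"translation": [-35,0,-140],"turn": [0,0,0]},
    {"translation": [-35,0,-140],"turn": [0,0,0]}
  ],
  "fingers": 24
}}

```text
time: 83.78
position: [0.6395, 0.0065, 0.1642]
orientation: [0.702, 0.702, -0.087, 0.085]
contact_force: [-0.3, 0.8, -1.0]
finger_gap: 0.0239
```

Run:
```python
from h import *
s=robot.sense(); print(s["time"],s["position"],s["contact_force"]); inc([.545,-.012,.25],down(0),s)
```

```text
83.775 [0.6395 0.0065 0.1642] [-0.2784  0.8035 -1.0123]
t [-38.7 -94.7 -78.5] turn [0.19  0.194 1.562]
```

Released. Go to the look pose and detect the batten and row by code.

Request:
{"method": "apply_moves", "body": {
  "increments": [
    {"translation": [-5,-10,-10],"turn": [0.019,0.019,0.156]},
    {"translation": [-10,-20,-20],"turn": [0.038,0.039,0.312]},
    {"translation": [-14,-30,-30],"turn": [0.057,0.058,0.469]},
    {"translation": [-18,-42,-40],"turn": [0.076,0.078,0.625]},
    {"translation": [-22,-52,-48],"turn": [0.095,0.097,0.781]},
    {"translation": [-26,-62,-56],"turn": [0.114,0.116,0.937]},
    {"translation": [-30,-72,-64],"turn": [0.133,0.136,1.093]},
    {"translation": [-34,-82,-72],"turn": [0.152,0.155,1.25]},
    {"translation": [-38,-92,-78],"turn": [0.171,0.175,1.406]},
    {"translation": [-38.7,-94.7,-78.5],"turn": [0.19,0.194,1.562]},
    {"translation": [-38.7,-94.7,-78.5],"turn": [0.19,0.194,1.562]},
    {"translation": [-38.7,-94.7,-78.5],"turn": [0.19,0.194,1.562]}
  ]
}}

```text
time: 85.28
position: [0.5454, -0.012, 0.25]
orientation: [1.0, 0.002, 0.0, -0.0]
contact_force: [0.2, 0.3, -0.3]
finger_gap: 0.0238
```

Run:
```python
from h import *
s=robot.sense(); print(s["time"],s["position"],s["orientation"])
c=snap("wrist","w12")
for b in blobs(np.load("pics/w12.npy"),c,amax=20000):
    if .55<b[0][0]<.71: print(b)
im=np.load("pics/w12.npy"); h=cv2.cvtColor(im,cv2.COLOR_BGR2HSV)
for y in(.08,-.03,-.11): # profile along x at given y
    print(y,[(round(x,3),int(h[int(round(pix(c,[x,y,.046])[1])),int(round(pix(c,[x,y,.046])[0])),1])) for x in np.arange(.62,.69,.0025)])
```

```text
85.275 [ 0.5454 -0.012   0.25  ] [ 1.      0.0015  0.     -0.    ]
(array([ 0.6402, -0.0132]), np.float64(-5.1), np.float64(0.0136), np.float64(0.249))
(array([ 0.5894, -0.2925]), np.float64(0.1), np.float64(0.0618), np.float64(0.1599))
(array([ 0.693 , -0.0219]), np.float64(-4.9), np.float64(0.0401), np.float64(0.2593))
0.08 [(np.float64(0.62), 167), (np.float64(0.622), 158), (np.float64(0.625), 164), (np.float64(0.627), 162), (np.float64(0.63), 164), (np.float64(0.632), 159), (np.float64(0.635), 83), (np.float64(0.637), 80), (np.float64(0.64), 163), (np.float64(0.642), 127), (np.float64(0.645), 83), (np.float64(0.647), 132), (np.float64(0.65), 164), (np.float64(0.652), 162), (np.float64(0.655), 168), (np.float64(0.657), 166), (np.float64(0.66), 162), (np.float64(0.662), 172), (np.float64(0.665), 162), (np.float64(0.667), 163), (np.float64(0.67), 151), (np.float64(0.672), 100), (np.float64(0.675), 79), (np.float64(0.677), 97), (np.float64(0.68), 161), (np.float64(0.682), 77), (np.float64(0.685), 86), (np.float64(0.687), 189)]
-0.03 [(np.float64(0.62), 167), (np.float64(0.622), 166),
[... 689 characters left out ...]
, 168), (np.float64(0.622), 164), (np.float64(0.625), 162), (np.float64(0.627), 169), (np.float64(0.63), 165), (np.float64(0.632), 151), (np.float64(0.635), 91), (np.float64(0.637), 89), (np.float64(0.64), 202), (np.float64(0.642), 108), (np.float64(0.645), 98), (np.float64(0.647), 150), (np.float64(0.65), 165), (np.float64(0.652), 164), (np.float64(0.655), 167), (np.float64(0.657), 160), (np.float64(0.66), 164), (np.float64(0.662), 160), (np.float64(0.665), 159), (np.float64(0.667), 165), (np.float64(0.67), 162), (np.float64(0.672), 137), (np.float64(0.675), 138), (np.float64(0.677), 134), (np.float64(0.68), 139), (np.float64(0.682), 139), (np.float64(0.685), 138), (np.float64(0.687), 140)]
```

Request:
{"method": "apply_moves", "body": {
  "increments": [
    {"translation": [30,1,40],"turn": [0,0,0]},
    {"translation": [60,1,85],"turn": [0,0,0]},
    {"translation": [66,1,130],"turn": [0,0,0]},
    {"translation": [66,1,165],"turn": [0,0,0]},
    {"translation": [66,1,185],"turn": [0,0,0]},
    {"translation": [66,1,190],"turn": [0,0,0]},
    {"translation": [66,1,190],"turn": [0,0,0]},
    {"translation": [66,1,205],"turn": [0,0,0]},
    {"translation": [66,1,217],"turn": [0,0,0]},
    {"translation": [66,1,224],"turn": [0,0,0]},
    {"translation": [66,1,226.5],"turn": [0,0,0]},
    {"translation": [66,1,226.5],"turn": [0,0,0]}
  ],
  "fingers": 91.8
}}

```text
time: 86.82
position: [0.612, -0.013, 0.0245]
orientation: [1.0, 0.0, 0.001, -0.0]
contact_force: [0.5, 0.3, -0.2]
finger_gap: 0.0917
```

Request:
{"method": "apply_moves", "body": {
  "increments": [
    {"translation": [5,0,0],"turn": [0,0,0]},
    {"translation": [10,0,0],"turn": [0,0,0]},
    {"translation": [14,0,0],"turn": [0,0,0]},
    {"translation": [18,0,0],"turn": [0,0,0]},
    {"translation": [22,0,0],"turn": [0,0,0]},
    {"translation": [26,0,0],"turn": [0,0,0]},
    {"translation": [29,0,0],"turn": [0,0,0]},
    {"translation": [31,0,0],"turn": [0,0,0]},
    {"translation": [32,0,0],"turn": [0,0,0]},
    {"translation": [32,0,0],"turn": [0,0,0]}
  ]
}}

```text
time: 88.08
position: [0.644, -0.013, 0.0246]
orientation: [1.0, 0.0, 0.001, -0.0]
contact_force: [-0.3, 0.3, 0.0]
finger_gap: 0.0918
```

Request:
{"method": "apply_moves", "body": {
  "increments": [
    {"translation": [1,0,0],"turn": [0,0,0]},
    {"translation": [2,0,0],"turn": [0,0,0]},
    {"translation": [2,0,0],"turn": [0,0,0]}
  ]
}}

```text
time: 88.45
position: [0.6461, -0.013, 0.0247]
orientation: [1.0, 0.0, 0.001, -0.0]
contact_force: [0.3, 0.9, 0.5]
finger_gap: 0.0917
```

Request:
{"method": "apply_moves", "body": {
  "increments": [
    {"translation": [1,0,0],"turn": [0,0,0]},
    {"translation": [1.5,0,0],"turn": [0,0,0]},
    {"translation": [1.5,0,0],"turn": [0,0,0]}
  ]
}}

```text
time: 88.82
position: [0.6474, -0.013, 0.0246]
orientation: [1.0, 0.0, 0.001, -0.0]
contact_force: [-1.0, -0.6, -0.1]
finger_gap: 0.0918
```

Request:
{"method": "apply_moves", "body": {
  "increments": [
    {"translation": [1,0,0],"turn": [0,0,0]},
    {"translation": [1,0,0],"turn": [0,0,0]}
  ]
}}

```text
time: 89.08
position: [0.6475, -0.013, 0.0246]
orientation: [1.0, 0.0, -0.0, -0.0]
contact_force: [-5.1, -1.1, 2.4]
finger_gap: 0.092
```

Request:
{"method": "apply_moves", "body": {
  "increments": [
    {"translation": [0.7,0,0],"turn": [0,0,0]},
    {"translation": [0.7,0,0],"turn": [0,0,0]},
    {"translation": [-4,0,0],"turn": [0,0,0]},
    {"translation": [-15,0,0],"turn": [0,0,0]},
    {"translation": [-22,0,-20],"turn": [0,0,0]},
    {"translation": [-40,0,-60],"turn": [0,0,0]},
    {"translation": [-65,0,-110],"turn": [0,0,0]},
    {"translation": [-90,0,-165],"turn": [0,0,0]},
    {"translation": [-100,0,-215],"turn": [0,0,0]},
    {"translation": [-103,0,-226],"turn": [0,0,0]},
    {"translation": [-103,0,-226],"turn": [0,0,0]},
    {"translation": [-103,0,-226],"turn": [0,0,0]}
  ]
}}

```text
time: 90.58
position: [0.5444, -0.0129, 0.2489]
orientation: [1.0, 0.0, -0.0, -0.0]
contact_force: [0.6, -0.0, -1.3]
finger_gap: 0.0918
```

Run:
```python
from h import *
s=robot.sense(); print(s["time"],s["position"],s["contact_force"])
c=snap("wrist","w13"); im=np.load("pics/w13.npy"); cv2.imwrite("pics/w13.png",cv2.resize(im[20:130,50:510],None,fx=1.73,fy=1.73*2,interpolation=cv2.INTER_CUBIC))
o=cv2.resize(im[0:240,40:510],None,fx=1.7,fy=1.7,interpolation=cv2.INTER_CUBIC); cv2.imwrite("pics/w13.png",o)
```

```text
90.575 [ 0.5444 -0.0129  0.2489] [ 0.6322 -0.0139 -1.3216]
```

View pics/w13.png

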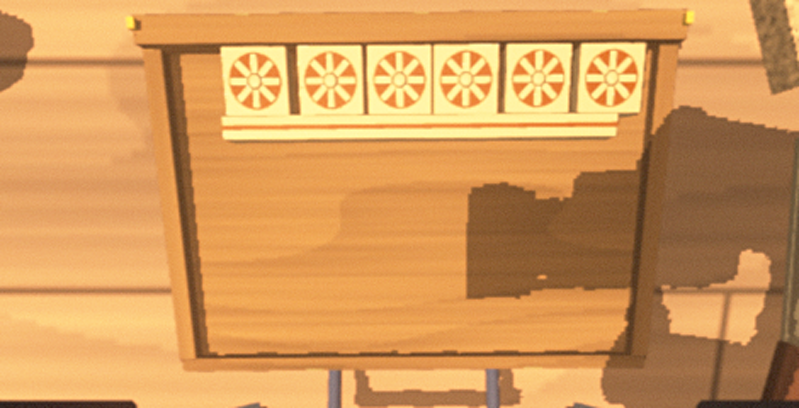

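Run:
```python
from h import *
print(robot.sense()["time"]); print(robot.finish_job())
```

```text
90.625
the job is handed in; nothing more can be done
None
```

The job is done and handed in at about 91 s.

- **Offcut:** it was dropped into the offcuts box, and a picture afterwards shows it lying inside.
- **Blocks:** all six were present. I put the four from the bench into the tray and re-placed one that was already there.
- **Tipping:** the first tip left one block wedged at an angle behind its neighbours. I pulled it out, pushed the neighbour aside and tipped again.
- **Batten:** it was drawn from the stand, laid in the tray, and pushed against the backs of the blocks until it stopped, at about 5 N. The tray was lowered flat before this.

**Last checks:**
- The final wrist picture shows six blocks in one row, flat against the fence, with the batten parallel and tight behind them.
- Measured before the final push, the row is 259 mm long, so small gaps remain between some blocks.
- The batten's centre is within a few millimetres of the fence's middle. It covers only about half of the rightmost block's back.
- The gripper was clear of everything when I handed in.

**Disagreement with the brief:** the fingertips sit roughly 10 mm behind the tool centre point, not 25 mm ahead of it as stated. The first grasp closed on nothing because of this, and I corrected the grasp heights from then on.

I did not re-photograph the bystander objects at the end. No unexpected contact forces appeared; the largest reading was about 20 N, while lowering the batten onto the tray.

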